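# Fetch the tote of drilled blanks from the guard tunnel

## Robot

A 6-joint arm with a two-finger parallel gripper is mounted at the origin on the work surface. World frame = base frame: x ahead of the robot, y to its left, z up, the work surface at z = 0. Lengths are in m, angles in degrees, forces in N, time in s.
With the tool pointing down it reaches from about 0.4 to 0.825 m from the base axis. Payload 7 kg.
Tool frame: the origin (TCP) lies on the centre line of the jaws, within the pads' length; the fingertips stand 8 mm ahead of it and the grasp point (between the pads) lies 11 mm behind it; z points along the fingers, y is the direction in which the jaws open and shut (so a half turn about z gives the same grasp; the last joint's range is limited). The gripper opens to 88 mm and grips with 3 to 60 N. Pads are 19 mm wide; open, the fingers measure 130 mm over their backs; the gripper's body (78 mm by 193 mm) begins 47 mm behind the grasp point.
Start: joints at [-56.087, 20.546, 0.682, 0, -70.136, -16.507], TCP at [0.202, -0.644, 0.235] pointing down, gripper open.
Joint ranges: [-176.03, 176.03], [-82.01, 121.73], [-58.28, 71.71], [-173.87, 95.51], [-174.79, -0.11], [-173.66, 173.66]. Speed limits (degrees/s): [136.94, 136.94, 172.46, 180, 180, 180].

## Interface

Orientations are given as [roll, pitch, yaw] about the fixed x, y, z axes, in that order (R = Rz(yaw) Ry(pitch) Rx(roll)).
In Python, from plant import * gives the robot as it stands.
- The arm moves only by the shell command python3 -m inch 'ROWS'. ROWS is JSON, a list of rows, each an object of numbers: "ax", "ay", "az": the turn, a rotation vector about the tool's x, y, z in degrees; "dx", "dy", "dz": the shift along the tool's x, y, z in mm; "fingers": the finger opening in mm, from 0 to 87.6. In form: [{"ax": .., "ay": .., "az": .., "dx": .., "dy": .., "dz": .., "fingers": ..}, ...]. A call has 1 to 8 rows; each row is the pose to reach, as a shift and turn from the pose commanded when the call began, along the tool's axes at that moment; what a row does not reach only later rows make up. A row lasts 1/8 s, in which the tool goes at most 62.5 mm and 10.7 degrees, less where a joint would pass 70% of its speed; a pose out of reach is approached as far as the arm can. A call with a gripper value outside its range is refused whole. The fingers move at their own pace and stop on an object; the grip force is fixed at half the most. Time passes only in rows, so rows that repeat a pose let the fingers close. It gives the time, the measured TCP pose, the force and the opening at its end, in the units of the state.
- get_obs(): the state, without advancing time (a new reading comes with each control period).
- snapshot(name): name is "scene" or "side" or "wrist"; returns a dict with "image" (400x640x3 uint8, red, green, blue), "fx", "fy", "cx", "cy" (pixels), "k1" (the pictures are not rectified: a ray, as slopes to the right and down, at radius r is drawn at 1 + k1 r^2 times it, then the intrinsics apply), "rvec" (rotation vector, rad) and "tvec" (3), from world to camera coordinates, as OpenCV has them. Camera axes: x right, y down, z forward; pixel columns grow to the right and rows downward; lengths in m; the calibration is good to about 2 mm. A picture is of the moment at which its call begins. There is no depth.
- close_job(): hands the job in, once; it reports no verdict.
Trained networks look in the newest picture that a camera, given by its name, has taken for a name from the list of things; names that differ only in an ending like _2 or _b are one class to them, and where a whole thing is asked for, a point or a joint stands for the part that bears it (a point fixed in the world has none). Each returns a list of dicts, best first, with "score" (0 to 1); they miss things now and then, are a little off and sometimes report something else, mostly with a low value. They report only what shows in the picture. A call takes as long as a camera call. They do not tell look-alikes from the thing itself.
- search_frame(target, camera): "bbox" ([centre column, centre row, width, height] in pixels, round what is visible of it).
- trace(target, camera): "mask" (400x640 bool, what is visible of it) and "bbox" ([centre column, centre row, width, height] in pixels, round what is visible of it).
- landmark_of(target, camera): "position" ([column, row] in pixels: a listed point, or the origin of a listed thing).
The state is a dict: "clock": time; "joint_pos": joint angles; "qvel": joint speeds; "tau": joint torques, N m; "tool_pos": TCP position; "orientation": TCP orientation; "force": force on the tool from outside, world axes, zero at the start; "moment": the same for the moment, N m; "opening": finger opening in m.
Only numpy, scipy, OpenCV 4.12 (cv2) and the standard library are available. Lean on these libraries where they do the work, as an engineer would, in place of code of your own. Each camera call takes 0.05 s, during which the arm holds its last target.

## Task

Raise the sliding sash of the guard tunnel right up by its pull and leave it up, then take the pull hook, drop its blade behind the front wall of the tote inside and drag the tote towards you until the whole tote stands on the bench just in front of the sash. Set the hook down on the bench, clear of the tote and the tunnel, and lower the sash fully shut again. Keep the tote level and do not shift the ear defenders, the can or the loose panel.

Things in the scene. Friction and masses are not known exactly. Their poses are not given: they have to be found in the camera images.
- guard: Fixed tunnel guard: aluminium frame, roof of bars (183 mm above the bench), clear sides, 240 mm deep, bench as floor. Origin: on the bench, middle of the front opening, in the plane of the sash's front. x points into the tunnel (away from the robot), y left, z up. Two 34 mm square front posts, 400 mm high, centred at y = -148 and +148 mm; opening 262 mm wide. Yaw up to 9 degrees.
- lamp_bar (a point): Middle of the underside of the fixed lamp bar over the opening: 376 mm above the bench, 25 mm in front of the sash. The bar is 110 mm wide, 50 mm deep (guard's x -50 to 0) and overhangs the pull, so a tool pointing straight down cannot take the pull: tilt it 20 to 35 degrees, its body leaning back away from the tunnel.
- sash (a joint): Height in m of the clear blue sash: 0 = shut, grows as it is raised, stop at 0.140. Sash 258 mm wide, 180 mm high; its lower edge is 3 mm above the bench when shut and rises with the joint. Friction holds it wherever it is left; about 10 N raises it, about 3 N lowers it.
- sash_pull (a point): Centre of the black block pull in the middle of the sash: 44 mm wide (guard's y), 30 mm high, 36 mm deep, on two thin posts, its centre 65 mm in front of the sash. Height above the bench: 150 mm plus the joint value. Axes as the guard's. Gripped on its two side faces (along y) it carries the sash up and down.
- tote_center (a point): Centre (half-way up) of the grey open tote: 80 mm deep (x), 130 mm wide (y), 55 mm high, walls 5 mm, 0.4 to 0.75 kg, standing on the bench in the tunnel. x points into the tunnel, within 7 degrees of the guard's x. Wooden blanks (up to 50 mm high) are fixed in its rear half; the free gap behind the front wall runs from x = -35 to -1 mm, full width.
- hook_grip (a point): Pull hook, centre of its wooden grip block: 80 mm long (x), 28 mm wide (y), 46 mm high; this point is 30 mm above its underside. x points along the shaft to the blade, z up. 0.22 kg, mostly in the block. It stands on block and blade on the bench, left or right of the tunnel's front, blade pointing away from the robot (yaw up to 12 degrees).
- hook_blade (a point): Middle of the lower edge of the hook's blade, 195 mm in x from the grip block's centre and 27 mm below it (3 mm above the blade's foot). Axes as the hook's. Blade: steel plate 44 mm wide, 6 mm thick, its foot level with the block's underside. The bar from block to blade is 10 mm wide, 8 mm high, its underside 30 mm above the blade's foot.
- ear_center (a point): Bystander: black ear defenders lying on the bench, about 170 mm across (x), headband reaching 140 mm in their own +y; this point is midway between the cups, 42 mm up. On the other side of the tunnel's front from the hook.
- wax_can: Bystander: round can, 72 mm across and 100 mm high, origin at the centre of its underside.
- panel: Bystander: loose wooden panel lying flat, 190 x 70 x 18 mm, origin at the centre of its underside.
There are look-alikes about, which are no part of the job. What is shaped like the part that bears hook_grip but turquoise is not meant.

How it is judged (in metres and radians):
On the way, in this order (a step that is already met when the one before it is completed fails the run):
1. the sash is raised nearly to its stop (120 mm or more) (value of joint sash above 0.12 m), for 0.2 s.
2. the hook's blade is inside the tote, below its rim, while the tote is still in the tunnel and the sash is up (x of hook_blade in the frame of tote_center between -0.038 and 0.036 m and y of hook_blade in the frame of tote_center between -0.062 and 0.062 m and z of hook_blade in the frame of tote_center below 0.023 m and x of tote_center in the frame of guard above 0.045 m and value of joint sash above 0.1 m), for 0.1 s.
3. with the blade still inside it, the whole tote has come out in front of the sash (x of hook_blade in the frame of tote_center between -0.038 and 0.036 m and y of hook_blade in the frame of tote_center between -0.062 and 0.062 m and z of hook_blade in the frame of tote_center below 0.023 m and x of tote_center in the frame of guard below -0.05 m and value of joint sash above 0.1 m), for 0.1 s.
At the end, for the whole second after the job is handed in: Sash shut (within 6 mm); tote level and at rest on the bench, its centre 50 to 200 mm in front of the sash and within 150 mm of the opening's middle; hook at rest on the bench, outside the tunnel, touching neither tote nor guard (value of joint sash below 0.006 m and x of tote_center in the frame of guard between -0.2 and -0.05 m and y of tote_center in the frame of guard between -0.15 and 0.15 m and angle between tote_center's own z axis and vertical below 0.08 rad and height (world z) of tote_center below 0.034 m and linear speed of each of tote, hook below 0.02 m/s and height (world z) of hook_grip below 0.038 m and height (world z) of hook_blade below 0.03 m and contact force between hook and tote below 0.1 N and contact force between hook and guard below 0.1 N and (x of hook_blade in the frame of guard below 0 m or y of hook_blade in the frame of guard above 0.165 m or y of hook_blade in the frame of guard below -0.165 m)).
It fails at once if the tote is tipped by more than 20 degrees (angle between tote_center's own z axis and vertical above 0.35 rad).
It fails at once if a bystander (ear defenders, can, panel) is shifted by more than 30 mm (distance of any of ear_center, wax_can, panel from where it was at the start of the episode above 0.03 m).
It also fails if it takes over 67 s, if anything falls off the work surface, if the arm or the gripper's body presses on something with over 40 N, if the wrist force passes 120 N, or if a joint passes its speed limit or range.

## Working session

There is one attempt and no reset: what is moved stays moved. The work goes in short steps, Python scripts to look and compute and a shell command to move; the robot and the scene stay as the last step left them, time stands still between calls to the robot, and variables do not carry over. Pictures are saved under pics/ and viewed, and the job is handed in when it is done.

```bash
ls; mkdir -p pics
python3 - <<'E'
from plant import *
import cv2
print(get_obs())
for n in ["scene","side","wrist"]:
    s=snapshot(n); cv2.imwrite(f"pics/{n}0.png",s["image"][:,:,::-1])
    print(n,{k:v for k,v in s.items() if k!="image"})
E
```

```text
pics
{'clock': 0.0, 'joint_pos': array([-5.60859396e+01,  2.05915618e+01,  6.34864249e-01, -1.96158873e-02,
       -7.01343289e+01, -1.65077654e+01]), 'qvel': array([ 0.16461456,  0.01541598,  0.03049821,  0.05491009, -0.00188995,
       -0.03170647]), 'tau': array([-1.22120608e-03, -5.82712984e+01,  2.93060410e+01,  6.99737281e+00,
        6.74759751e-03, -2.09636501e-04]), 'tool_pos': array([ 0.2017743 , -0.64365831,  0.2336311 ]), 'orientation': array([ 1.79907485e+02, -8.18705360e-03, -1.62600379e+02]), 'force': array([ 0.16859014, -0.59522569, -0.82240817]), 'moment': array([ 0.05867778, -0.03912424, -0.03129758]), 'opening': 0.0873621356969952}
scene {'fx': 492.92861251528296, 'fy': 492.92861251528296, 'cx': 316.40790553430236, 'cy': 195.66445906513542, 'k1': -0.025106523510141796, 'rvec': array([ 1.53159849,  2.15973224, -0.74634503]), 'tvec': array([ 0.20212145, -0.24585668,  2.16492935])}
side {'fx': 479.87523516263417, 'fy': 479.87523516263417, 'cx': 310.8435910220795, 'cy': 202.59124334514075, 'k1': -0.08991173595345162, 'rvec': array([ 2.05415194, -0.80783171,  0.446657  ]), 'tvec': array([-0.41779392,  0.38134394,  1.5986074 ])}
wrist {'fx': 345.44564529645424, 'fy': 345.44564529645424, 'cx': 318.0074276780435, 'cy': 194.0861535032822, 'k1': 0.025927846791976433, 'rvec': array([-1.75185213, -2.38463991, -0.33751628]), 'tvec': array([ 0.67295002, -0.03468953,  0.3925829 ])}
```

View pics/scene0.png

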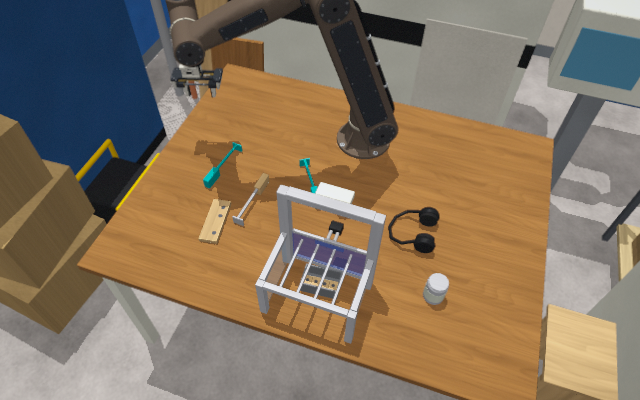

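View pics/side0.png

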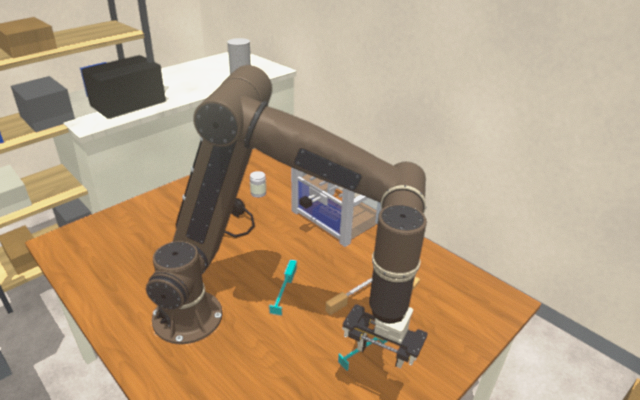

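View pics/wrist0.png

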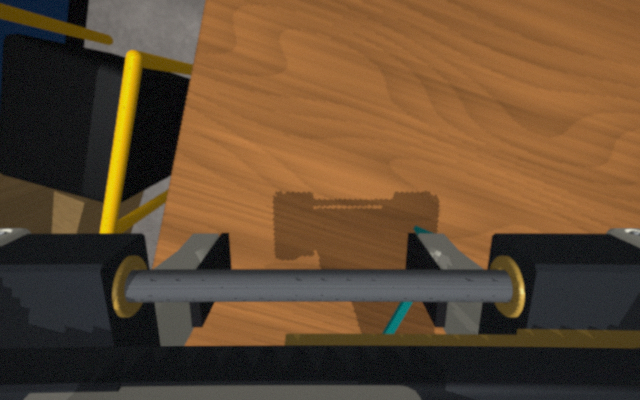

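The scene picture shows the guard in the middle (about (325,240)), with the black pull at (337,229) and the tote at (320,281). The wooden-grip hook has its grip at (262,185) and its blade at (238,219). Turquoise look-alikes lie at (222,165) and (308,175). The panel is at (215,222), the ears at (425,230) and the can at (436,288). I'll measure next.

```bash
cat > h.py <<'E'
import numpy as np, cv2
from plant import *
from scipy.spatial.transform import Rotation as Ro
def pose(s): 
    R,_=cv2.Rodrigues(np.array(s["rvec"])); return R,np.array(s["tvec"]).reshape(3)
def ray(s,uv):
    x=(uv[0]-s["cx"])/s["fx"]; y=(uv[1]-s["cy"])/s["fy"]
    rd=np.hypot(x,y); r=rd
    for _ in range(30): r=rd/(1+s["k1"]*r*r)
    f=r/rd if rd>0 else 1
    R,t=pose(s); d=R.T@np.array([x*f,y*f,1.]); o=-R.T@t
    return o,d/np.linalg.norm(d)
def onz(s,uv,z):
    o,d=ray(s,uv); return o+d*(z-o[2])/d[2]
def proj(s,P):
    R,t=pose(s); p=np.atleast_2d(P)@R.T+t; x=p[:,0]/p[:,2]; y=p[:,1]/p[:,2]; f=1+s["k1"]*(x*x+y*y)
    return np.c_[s["fx"]*x*f+s["cx"],s["fy"]*y*f+s["cy"]]
def tri(ss,uvs):
    A=np.zeros((3,3));b=np.zeros(3);rs=[]
    for s,uv in zip(ss,uvs):
        o,d=ray(s,uv);M=np.eye(3)-np.outer(d,d);A+=M;b+=M@o
    X=np.linalg.solve(A,b)
    return X,[np.linalg.norm((X-ray(s,uv)[0])-ray(s,uv)[1]*((X-ray(s,uv)[0])@ray(s,uv)[1])) for s,uv in zip(ss,uvs)]
E
python3 - <<'E'
from h import *
import pickle
S={}
names=["guard","lamp_bar","sash_pull","tote_center","hook_grip","hook_blade","ear_center","wax_can","panel"]
for c in ["scene","side"]:
    S[c]=snapshot(c)
    for n in names:
        r=landmark_of(n,c); print(c,n,[(np.round(q["position"],1).tolist(),round(q["score"],2)) for q in r[:4]])
pickle.dump(S,open("s0.pkl","wb"))
E
```

```text
scene guard [([327.2, 268.8], 0.8), ([431.8, 294.2], 0.23), ([323.9, 280.2], 0.18)]
scene lamp_bar [([335.7, 196.5], 0.79)]
scene sash_pull [([334.7, 231.7], 0.95)]
scene tote_center [([320.5, 281.3], 0.93)]
scene hook_grip [([212.5, 177.9], 0.92), ([262.0, 183.3], 0.85), ([330.5, 270.2], 0.68), ([314.3, 195.8], 0.52)]
scene hook_blade [([237.9, 149.5], 0.86), ([234.3, 222.3], 0.76), ([303.4, 165.1], 0.75)]
scene ear_center [([426.6, 229.9], 0.63)]
scene wax_can [([431.5, 297.2], 0.66)]
scene panel [([213.3, 222.4], 0.72)]
side guard [([314.7, 226.0], 0.93)]
side lamp_bar []
side sash_pull [([307.8, 205.0], 0.84), ([314.5, 227.1], 0.67)]
side tote_center []
side hook_grip [([286.4, 268.3], 0.95), ([335.0, 301.6], 0.61), ([392.5, 330.9], 0.5)]
side hook_blade [([275.7, 313.9], 0.91), ([341.5, 362.0], 0.75)]
side ear_center [([222.5, 211.0], 0.7)]
side wax_can [([256.6, 196.4], 0.71)]
side panel []
```

Run:
```python
from h import *
import pickle
S=pickle.load(open("s0.pkl","rb")); a,b=S["scene"],S["side"]
print("guard",tri([a,b],[(327.2,268.8),(314.7,226)]), onz(a,(327.2,268.8),0),onz(b,(314.7,226),0))
print("pull",tri([a,b],[(334.7,231.7),(307.8,205)]))
print("lamp",onz(a,(335.7,196.5),.376))
print("tote",onz(a,(320.5,281.3),.0275))
print("grip",tri([a,b],[(262,183.3),(335,301.6)]),onz(a,(262,183.3),.03))
print("blade",onz(a,(234.3,222.3),.003))
print("ear",onz(a,(426.6,229.9),.042)); print("can",onz(a,(431.5,297.2),0)); print("panel",onz(a,(213.3,222.4),0))
def crop(s,x,y,w,h,k,n): cv2.imwrite(n,cv2.resize(s["image"][y:y+h,x:x+w,::-1],None,fx=k,fy=k,interpolation=cv2.INTER_CUBIC))
crop(a,190,130,200,150,4,"pics/c1.png")
crop(a,250,175,160,150,4,"pics/c2.png")
crop(b,260,150,180,200,3.0,"pics/c3.png")
```

```text
guard (array([0.66468607, 0.06310797, 0.00355883]), [np.float64(0.005590099889415636), np.float64(0.005590099889415569)]) [ 6.66575551e-01  5.83124699e-02 -2.22044605e-16] [0.66576073 0.07188719 0.        ]
pull (array([0.60433362, 0.05693139, 0.14550597]), [np.float64(0.003875465484973598), np.float64(0.0038754654849733907)])
lamp [0.63099942 0.06340437 0.376     ]
tote [0.73635229 0.05641267 0.0275    ]
grip (array([ 0.3974606 , -0.30677107,  0.02659534]), [np.float64(0.0002676001593466096), np.float64(0.00026760015934659457)]) [ 0.39982109 -0.30519671  0.03      ]
blade [ 0.59380416 -0.33949234  0.003     ]
ear [0.41233787 0.35959076 0.042     ]
can [0.65364578 0.43268721 0.        ]
panel [ 6.19236627e-01 -4.16197658e-01  2.22044605e-16]
```

View pics/c1.png

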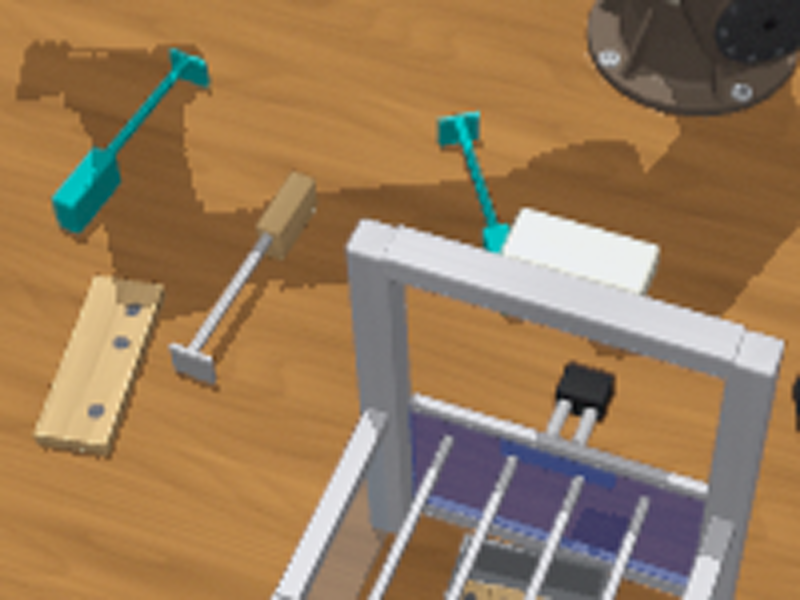

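View pics/c2.png

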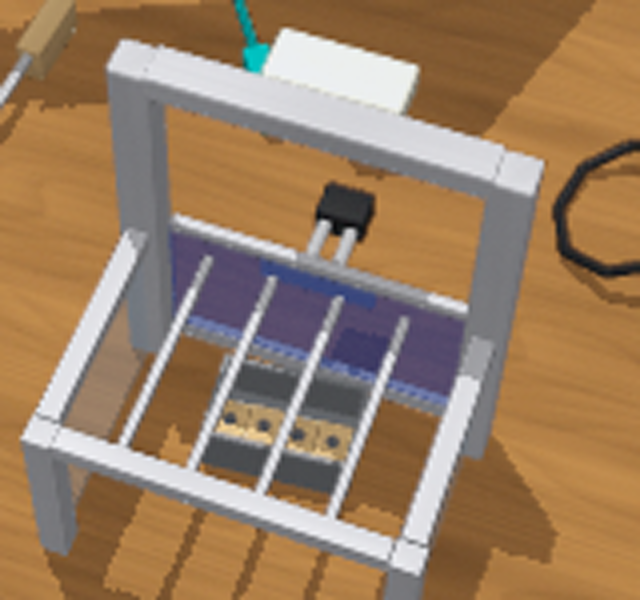

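View pics/c3.png

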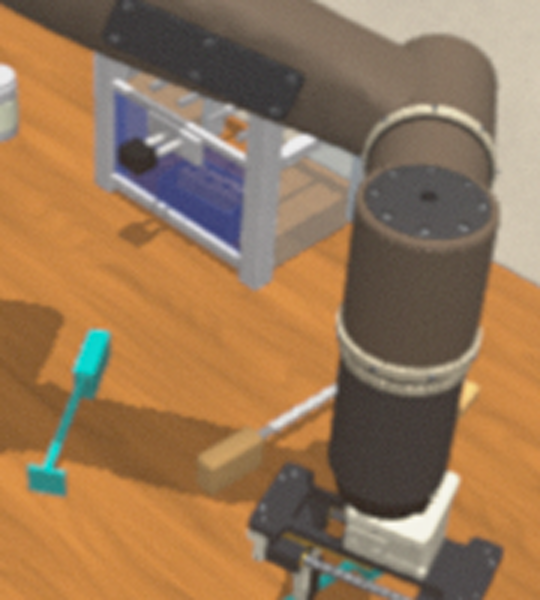

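Run:
```python
from h import *
import pickle
S=pickle.load(open("s0.pkl","rb")); a,b=S["scene"],S["side"]
C=lambda p:(p[0]/4+250-.4,p[1]/4+175-.4)
P={k:onz(a,C(p),.4) for k,p in dict(Lr=(120,40),Lt=(108,75),Rr=(543,160),Rt=(538,192)).items()}
for k,v in P.items(): print(k,v.round(4))
ye=(P['Rr']+P['Rt']-P['Lr']-P['Lt'])/2; print("width",np.linalg.norm(ye[:2]),"yaw",np.degrees(np.arctan2(-ye[0],ye[1])))
print("centre",sum(P.values())/4)
# bottoms: sash bottom edge corners and top corners
pu=tri([a,b],[(334.7,231.7),(307.8,205)])[0]
for yaw in (-4,-2,0,2):
  c,s=np.cos(np.radians(yaw)),np.sin(np.radians(yaw)); print(yaw, pu[:2]+.065*np.array([c,s]))
# tote corners rim z .055 in c2: front-left(robot side) , etc
T={k:onz(a,C(p),.055) for k,p in dict(fl=(225,355),fr=(365,398),bl=(203,462),br=(342,490)).items()}
for k,v in T.items(): print(k,v.round(4))
# turquoise
print("turq1 block",onz(a,(314.3,195.8),.03),"blade",onz(a,(303.4,165.1),.003))
print("turq2 block",onz(a,(212.5,177.9),.03),"blade",onz(a,(237.9,149.5),.003))
```

```text
Lr [ 0.6623 -0.1046  0.4   ]
Lt [ 0.6966 -0.1005  0.4   ]
Rr [0.6649 0.2231 0.4   ]
Rt [0.6935 0.2267 0.4   ]
width 0.3274375589572425 yaw 0.05043434448079216
centre [0.67934073 0.0611548  0.4       ]
-4 [0.66917529 0.05239722]
-2 [0.66929403 0.05466292]
0 [0.66933362 0.05693139]
2 [0.66929403 0.05919986]
fl [ 0.7013 -0.0097  0.055 ]
fr [0.7014 0.1176 0.055 ]
bl [0.8044 0.008  0.055 ]
br [0.7903 0.1255 0.055 ]
turq1 block [ 0.39017794 -0.08747748  0.03      ] blade [ 0.23017497 -0.19175627  0.003     ]
turq2 block [ 0.44030235 -0.50403185  0.03      ] blade [ 0.23978429 -0.48810034  0.003     ]
```

```bash
cat > ov.py <<'E'
from h import *
def gT(x,y,yaw):
    c,s=np.cos(np.radians(yaw)),np.sin(np.radians(yaw)); R=np.array([[c,-s,0],[s,c,0],[0,0,1]]); return lambda P:np.atleast_2d(P)@R.T+[x,y,0]
def box(c,h):
    c=np.array(c);h=np.array(h); V=[c+h*np.array([i,j,k]) for i in(-1,1) for j in(-1,1) for k in(-1,1)]
    E=[(i,i^m) for i in range(8) for m in(1,2,4) if i<i^m]; return np.array(V),E
def draw(img,s,V,E,off,k,col):
    p=(proj(s,V)+.5-np.array(off))*k
    for i,j in E: cv2.line(img,tuple(np.int32(p[i]*8)),tuple(np.int32(p[j]*8)),col,1,cv2.LINE_AA,3)
def guardboxes(px,sash=0):
    B=[box((px,y,.2),(.017,.017,.2)) for y in(-.148,.148)]
    B.append(box((.003,0,.003+.09+sash),(.003,.129,.09))); B.append(box((-.065,0,.15+sash),(.018,.022,.015)))
    return B
E
python3 - <<'E'
from ov import *
import pickle
from scipy.optimize import least_squares
S=pickle.load(open("s0.pkl","rb")); a,b=S["scene"],S["side"]
C=lambda p:np.array((p[0]/4+250-.4,p[1]/4+175-.4)); D=lambda p:np.array((p[0]/3+260-.3,p[1]/3+150-.3))
# model pts: (guardxyz func of px, sc px)
obs=[(a,lambda p:(p-.017,-.165,.4),C((120,40))),(a,lambda p:(p+.017,-.165,.4),C((108,75))),(a,lambda p:(p-.017,.165,.4),C((543,160))),(a,lambda p:(p+.017,.165,.4),C((538,192))),
(a,lambda p:(0,-.129,.183),C((172,216))),(a,lambda p:(0,.129,.183),C((470,305))),
(a,lambda p:(-.065,0,.15),np.array((334.7,231.7))),(b,lambda p:(-.065,0,.15),np.array((307.8,205.))),
(b,lambda p:(p-.017,-.165,0),D((270,288))),(b,lambda p:(p-.017,-.131,0),D((243,280))),(b,lambda p:(p-.017,.165,0),D((95,185)))]
def res(v,full=False):
    g=gT(v[0],v[1],v[2]); r=[proj(s,g(f(v[3])))[0]-uv for s,f,uv in obs]
    return np.array(r) if full else np.ravel(r)
o=least_squares(res,[.667,.06,0,.017],loss="soft_l1",x_scale=[.01,.01,1,.01]); print(o.x,np.round(res(o.x,True),1).tolist())
g=gT(*o.x[:3])
for s,off,w,h,k,n in((a,(250,175),160,150,5,"o1"),(b,(280,150),140,120,5,"o2")):
    im=np.ascontiguousarray(cv2.resize(s["image"][off[1]:off[1]+h,off[0]:off[0]+w,::-1],None,fx=k,fy=k,interpolation=cv2.INTER_CUBIC))
    im=im[:600,:800].copy()
    for V,E in guardboxes(o.x[3]): draw(im,s,g(V),E,off,k,(0,255,0))
    cv2.imwrite(f"pics/{n}.png",im)
E
```

```text
[0.66440982 0.05879904 0.33968579 0.01632856] [[-0.8, 0.4], [-2.0, 0.0], [0.4, -0.5], [-1.2, 0.6], [-0.4, 0.9], [-0.2, 0.2], [-0.2, -1.3], [-2.1, -0.9], [-4.4, 0.4], [-1.5, -0.9], [-1.0, -0.6]]
```

```bash
ls pics
```

```text
c1.png
c2.png
c3.png
o1.png
o2.png
scene0.png
side0.png
wrist0.png
```

View pics/o1.png

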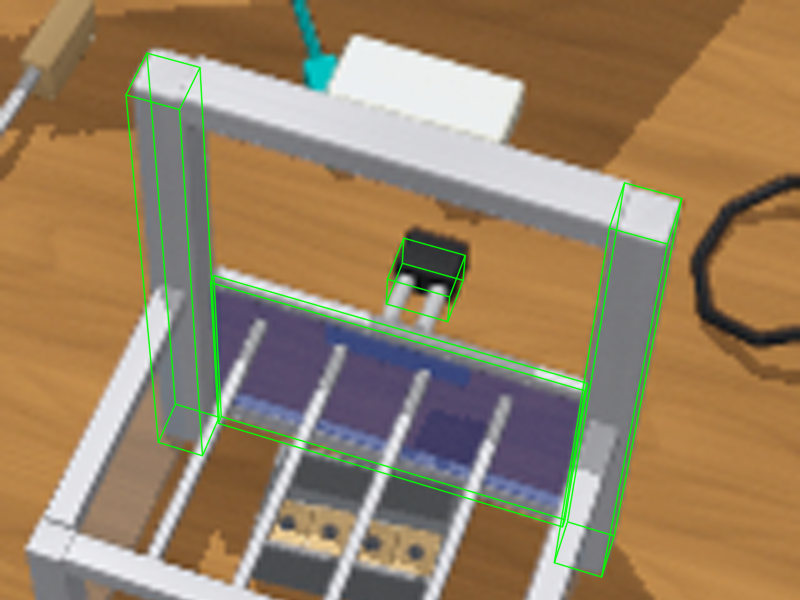

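View pics/o2.png

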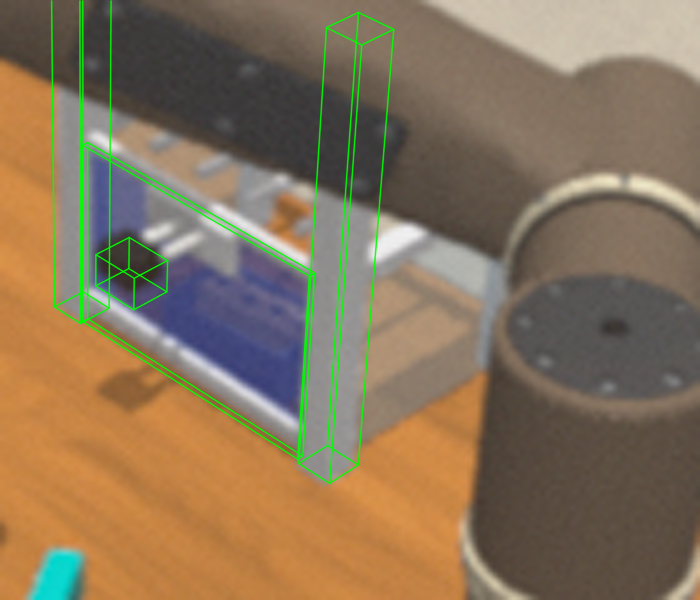

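Run:
```python
from ov import *
import pickle
S=pickle.load(open("s0.pkl","rb")); a,b=S["scene"],S["side"]
uv=[]
for s,(x0,y0,x1,y1) in((a,(322,215,350,245)),(b,(296,190,316,212))):
    sub=s["image"][y0:y1,x0:x1].astype(int).max(2); m=(sub<70)
    n,l,st,ce=cv2.connectedComponentsWithStats(m.astype(np.uint8)); i=1+np.argmax(st[1:,4]); print(st[i]+[x0,y0,0,0,0],ce[i]+[x0,y0]); 
    x,y,w,h=st[i,:4]; uv.append((x+x0+(w-1)/2,y+y0+(h-1)/2))
print(uv,tri([a,b],uv), onz(a,uv[0],.15),onz(a,uv[0],.16),onz(b,uv[1],.15))
im=[]
for s,off in((a,(315,205)),(b,(285,180))):
    im.append(cv2.resize(s["image"][off[1]:off[1]+50,off[0]:off[0]+50,::-1],None,fx=8,fy=8,interpolation=cv2.INTER_NEAREST))
cv2.imwrite("pics/pull0.png",np.hstack(im))
```

```text
[329 221  14  14 127] [335.90551181 227.07874016]
[300 197  12  11  95] [305.37894737 202.08421053]
[(np.float64(335.5), np.float64(227.5)), (np.float64(305.5), np.float64(202.0))] (array([0.59622213, 0.05869994, 0.16186757]), [np.float64(0.00166095547257712), np.float64(0.0016609554725770758)]) [0.58698317 0.05783641 0.15      ] [0.5937257  0.05959158 0.16      ] [0.60864934 0.06958628 0.15      ]
```

View pics/pull0.png

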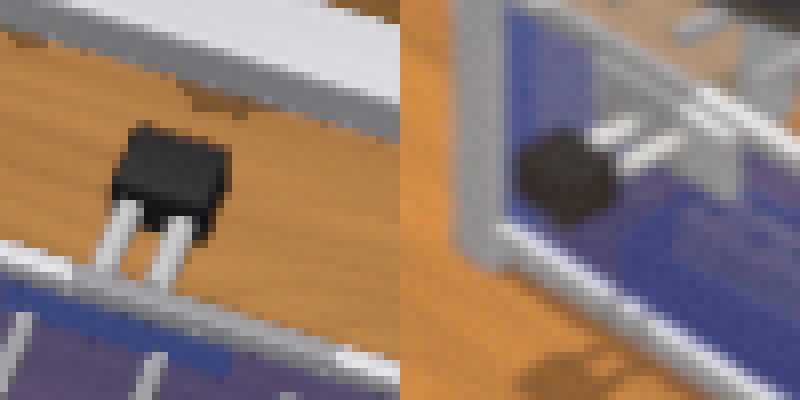

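Run:
```python
from ov import *
import pickle
from scipy.optimize import least_squares
S=pickle.load(open("s0.pkl","rb")); a,b=S["scene"],S["side"]
C=lambda p:np.array((p[0]/4+250-.4,p[1]/4+175-.4)); 
for p,q in (((208,258),(122,445)),((272,280),(192,468)),((338,298),(262,492)),((404,320),(335,512)),((135,232),(32,425)),((480,370),(410,550))):
    P,Q=onz(a,C(p),.183),onz(a,C(q),.183); d=Q-P; print(P.round(3),Q.round(3),np.degrees(np.arctan2(d[1],d[0])))
```

```text
[ 0.691 -0.027  0.183] [ 0.873 -0.03   0.183] -0.9393121455337277
[0.693 0.029 0.183] [0.874 0.027 0.183] -0.6505208542895817
[0.692 0.085 0.183] [0.875 0.084 0.183] -0.3688901648053891
[0.694 0.142 0.183] [0.873 0.141 0.183] -0.1508728865112791
[ 0.687 -0.093  0.183] [ 0.881 -0.102  0.183] -2.655358181095248
[0.718 0.212 0.183] [0.883 0.203 0.183] -2.9124687771241105
```

```bash
cat > mv.py <<'E'
from h import *
def cur():
    o=get_obs(); return np.array(o["tool_pos"]),Ro.from_euler("xyz",o["orientation"],degrees=True)
def Rtool(zdir,ydir):
    z=np.array(zdir,float);z/=np.linalg.norm(z);y=np.array(ydir,float);y-=z*(y@z);y/=np.linalg.norm(y)
    return Ro.from_matrix(np.c_[np.cross(y,z),y,z])
def rel(P,R,ref=None):
    p,r=ref or cur()
    d=r.inv().apply(np.array(P)-p)*1000; a=(r.inv()*R).as_rotvec(degrees=True)
    print("d",d.round(1),"a",a.round(1),"|d|",np.linalg.norm(d).round(0),"|a|",np.linalg.norm(a).round(1))
def gp(G,R,off=.011): return np.array(G)+R.apply([0,0,off])   # TCP for grasp point G
E
python3 - <<'E'
from mv import *
import pickle
S=pickle.load(open("s0.pkl","rb"))
p,r=cur(); print(r.as_matrix().round(3))
s=snapshot("wrist"); R,t=pose(s); print("cam in tool",r.inv().apply(-R.T@t-p)*1000, "cam z in tool",r.inv().apply(R[2]))
pull=np.array([.597,.058,.160]); t=np.radians(30)
for yd in((0,1,0),(0,-1,0)):
    T=Rtool((np.sin(t),0,-np.cos(t)),yd)
    rel(gp(pull-T.apply([0,0,.1]),T),T)
E
```

```text
[[-0.954 -0.299  0.   ]
 [-0.299  0.954  0.   ]
 [-0.    -0.    -1.   ]]
cam in tool [  74.93811029    1.01087942 -151.72992438] cam z in tool [-2.76105030e-01  7.12195117e-04  9.61127205e-01]
d [-544.6  565.    -2.5] a [  4.6 -29.8  17. ] |d| 785.0 |a| 34.6
d [-544.6  565.    -2.5] a [  42.2    6.5 -157.5] |d| 785.0 |a| 163.2
```

```bash
python3 -m inch '[{"ax":4.6,"ay":-29.8,"az":17,"dx":-545,"dy":565,"dz":-2,"fingers":87},{"ax":4.6,"ay":-29.8,"az":17,"dx":-545,"dy":565,"dz":-2,"fingers":87},{"ax":4.6,"ay":-29.8,"az":17,"dx":-545,"dy":565,"dz":-2,"fingers":87},{"ax":4.6,"ay":-29.8,"az":17,"dx":-545,"dy":565,"dz":-2,"fingers":87},{"ax":4.6,"ay":-29.8,"az":17,"dx":-545,"dy":565,"dz":-2,"fingers":87},{"ax":4.6,"ay":-29.8,"az":17,"dx":-545,"dy":565,"dz":-2,"fingers":87},{"ax":4.6,"ay":-29.8,"az":17,"dx":-545,"dy":565,"dz":-2,"fingers":87},{"ax":4.6,"ay":-29.8,"az":17,"dx":-545,"dy":565,"dz":-2,"fingers":87}]'
python3 - <<'E'
from mv import *
pull=np.array([.597,.058,.160]); t=np.radians(30)
T=Rtool((np.sin(t),0,-np.cos(t)),(0,1,0))
rel(gp(pull-T.apply([0,0,.1]),T),T); print(get_obs()["joint_pos"])
E
```

```text
clock: 2.2
tool_pos: [0.415, -0.2182, 0.236]
orientation: [-179.9, 29.9, 179.9]
force: [0.4, -1.1, -0.2]
opening: 0.0868
d [-119.4  276.5   66.8] a [-0.2 -0.1 -0.1] |d| 309.0 |a| 0.2
[ -6.18023997 -14.83680553 -41.48638379  -5.24704342 -33.66284162
 -80.32079541]
```

```bash
python3 -m inch '[{"dx":-119,"dy":276,"dz":67,"fingers":87},{"dx":-119,"dy":276,"dz":67,"fingers":87},{"dx":-119,"dy":276,"dz":67,"fingers":87},{"dx":-119,"dy":276,"dz":67,"fingers":87},{"dx":-119,"dy":276,"dz":67,"fingers":87},{"dx":-119,"dy":276,"dz":67,"fingers":87},{"dx":-119,"dy":276,"dz":67,"fingers":87}]'
python3 - <<'E'
from mv import *
pull=np.array([.597,.058,.160]); t=np.radians(30)
T=Rtool((np.sin(t),0,-np.cos(t)),(0,1,0))
rel(gp(pull,T),T); print(get_obs()["joint_pos"])
s=snapshot("wrist"); cv2.imwrite("pics/w1.png",s["image"][:,:,::-1])
print(landmark_of("sash_pull","wrist"), proj(s,pull))
s=snapshot("side"); cv2.imwrite("pics/s1.png",s["image"][:,:,::-1])
E
```

```text
d [-119.6  276.8  166.8] a [-0.2 -0.1 -0.1] |d| 345.0 |a| 0.2
[ -6.18023997 -14.83680553 -41.48638379  -5.24704342 -33.66284162
 -80.32079541]
[] [[595.70630384 296.23433055]]$[0]: bad value
```

View pics/w1.png

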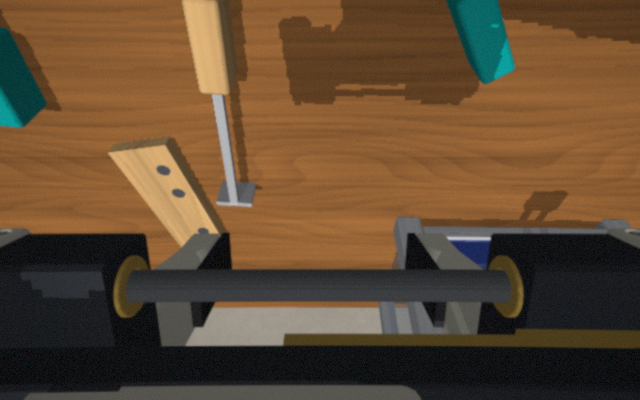

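View pics/s1.png

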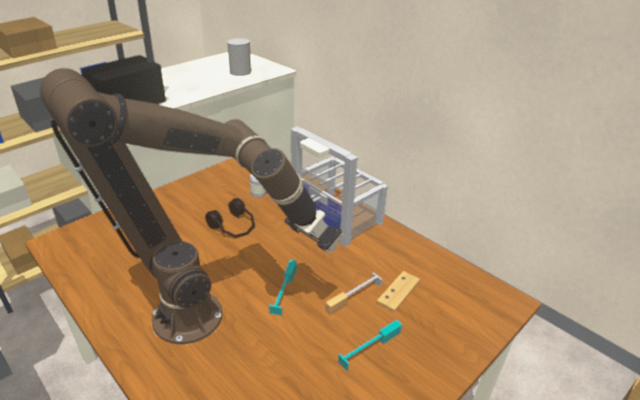

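The command was refused because a row needs all its keys. The wrist view now shows the wooden hook, with its grip at (208,45) and blade at (236,195). The side view shows it at (337,303) and (378,279).

```bash
python3 -m inch '[{"ax":0,"ay":0,"az":0,"dx":-119,"dy":276,"dz":67,"fingers":87},{"ax":0,"ay":0,"az":0,"dx":-119,"dy":276,"dz":67,"fingers":87},{"ax":0,"ay":0,"az":0,"dx":-119,"dy":276,"dz":67,"fingers":87},{"ax":0,"ay":0,"az":0,"dx":-119,"dy":276,"dz":67,"fingers":87},{"ax":0,"ay":0,"az":0,"dx":-119,"dy":276,"dz":67,"fingers":87},{"ax":0,"ay":0,"az":0,"dx":-119,"dy":276,"dz":67,"fingers":87},{"ax":0,"ay":0,"az":0,"dx":-119,"dy":276,"dz":67,"fingers":87}]'
python3 - <<'E'
from mv import *
pull=np.array([.597,.058,.160]); t=np.radians(30)
T=Rtool((np.sin(t),0,-np.cos(t)),(0,1,0))
rel(gp(pull,T),T); print(get_obs()["joint_pos"])
s=snapshot("wrist"); cv2.imwrite("pics/w2.png",s["image"][:,:,::-1])
print(landmark_of("sash_pull","wrist"), proj(s,pull))
s=snapshot("side"); cv2.imwrite("pics/s2.png",s["image"][:,:,::-1])
E
```

```text
clock: 3.22
tool_pos: [0.5529, 0.0554, 0.2348]
orientation: [-179.7, 29.7, 180.0]
force: [0.2, 0.2, -0.7]
opening: 0.087
d [-1.3  3.1 97.8] a [-0.3 -0.3 -0. ] |d| 98.0 |a| 0.4
[  32.0638471    -6.82870444  -51.63934873   39.66112574  -24.75444401
 -155.60777874]
[{'position': [328.8, 207.8], 'score': 0.7}] [[320.80243416 203.48106398]]
```

View pics/w2.png

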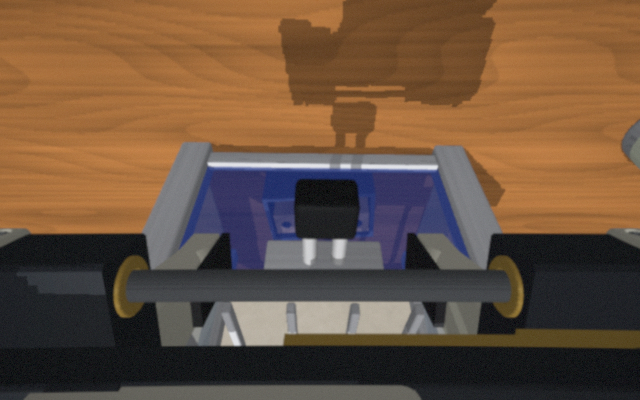

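View pics/s2.png

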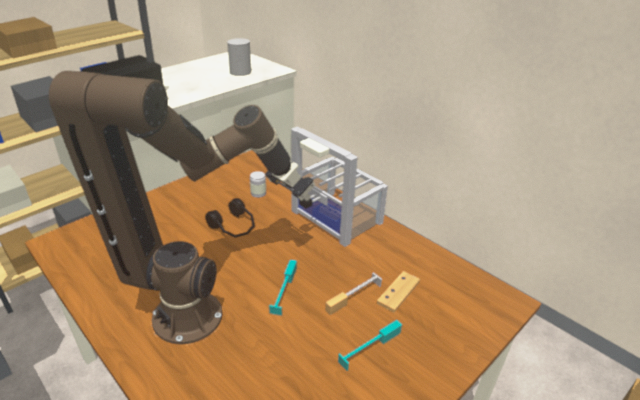

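```bash
python3 -m inch '[{"ax":0,"ay":0,"az":0,"dx":0,"dy":4,"dz":45,"fingers":87},{"ax":0,"ay":0,"az":0,"dx":0,"dy":4,"dz":75,"fingers":87},{"ax":0,"ay":0,"az":0,"dx":0,"dy":4,"dz":98,"fingers":87},{"ax":0,"ay":0,"az":0,"dx":0,"dy":4,"dz":98,"fingers":87},{"ax":0,"ay":0,"az":0,"dx":0,"dy":4,"dz":98,"fingers":87}]'
python3 - <<'E'
from mv import *
pull=np.array([.597,.061,.160]); t=np.radians(30)
T=Rtool((np.sin(t),0,-np.cos(t)),(0,1,0))
rel(gp(pull,T),T); print(get_obs()["joint_pos"])
s=snapshot("wrist"); cv2.imwrite("pics/w3.png",s["image"][:,:,::-1])
s=snapshot("side"); cv2.imwrite("pics/s3.png",cv2.resize(s["image"][90:270,220:400,::-1],None,fx=3,fy=3))
s=snapshot("scene"); cv2.imwrite("pics/sc3.png",cv2.resize(s["image"][130:330,220:420,::-1],None,fx=3,fy=3))
E
```

```text
clock: 4.0
tool_pos: [0.5847, 0.0496, 0.1645]
orientation: [179.6, 28.4, -179.8]
force: [0.3, -0.9, -0.2]
opening: 0.0869
d [-9.  11.2 20.9] a [ 0.5 -1.6  0.2] |d| 25.0 |a| 1.6
[  15.58508018    1.62609123  -58.2210848    70.18587389   -7.31793307
 -173.60450496]
```

View pics/w3.png

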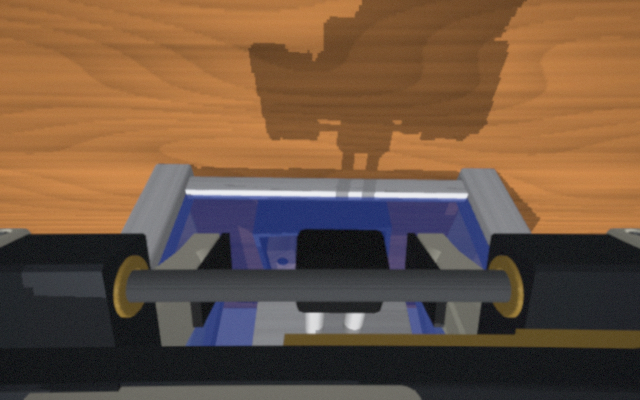

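View pics/s3.png

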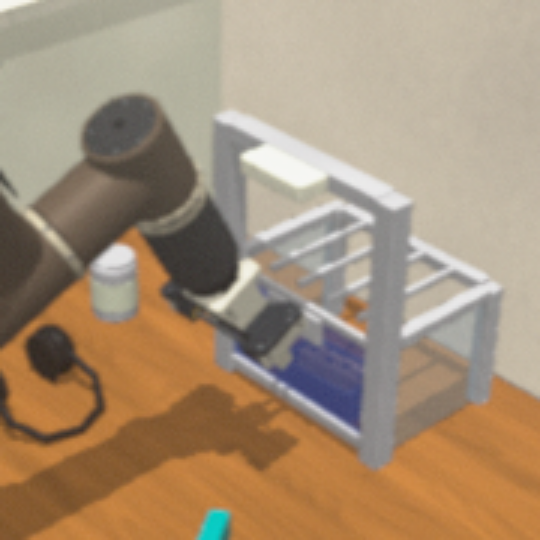

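View pics/sc3.png

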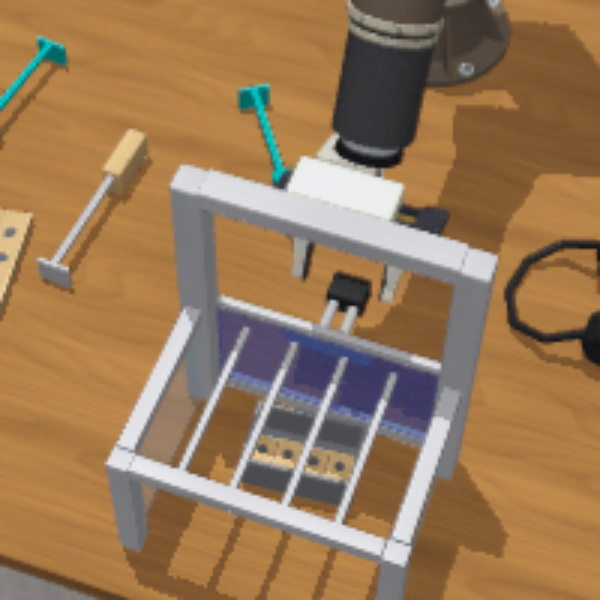

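The arm has run into a wrist singularity and its joint 3 and joint 6 limits, because 30° of tilt is too steep here. I'll fit a kinematic model and choose a reachable tilt.

```bash
cat > fk.py <<'E'
from mv import *
from scipy.optimize import least_squares
rx=lambda a:Ro.from_euler("x",a,degrees=True); ry=lambda a:Ro.from_euler("y",a,degrees=True); rz=lambda a:Ro.from_euler("z",a,degrees=True)
def fk(q,v,sg=(1,1,1)):
    d1,a1,a2,a3,d4,dt=v
    R=rz(q[0]); p=R.apply([a1,0,d1]); R=R*ry(q[1]); p=p+R.apply([0,0,a2]); R=R*ry(-q[2]); p=p+R.apply([d4,0,a3])
    R=R*rx(sg[0]*q[3])*ry(-q[4])*rx(sg[1]*q[5]); p=p+R.apply([dt,0,0])
    # tool z = R x ; tool x,y: solve offset later
    return p,R
D=[([-56.086,20.5916,.63486,-.0196,-70.1343,-16.5078],[.20177,-.64366,.23363],[179.907,-.008,-162.6]),
([-6.1802,-14.8368,-41.4864,-5.247,-33.6628,-80.3208],[.415,-.2182,.236],[-179.9,29.9,179.9]),
([32.0638,-6.8287,-51.639,39.661,-24.754,-155.608],[.5529,.0554,.2348],[-179.7,29.7,180.]),
([15.585,1.626,-58.221,70.186,-7.318,-173.6045],[.5847,.0496,.1645],[179.6,28.4,-179.8])]
E
python3 - <<'E'
from fk import *
best=None
for s4 in(1,-1):
  for s6 in (1,-1):
    def res(v): 
        r=[]
        for q,p,o in D:
            P,R=fk(q,v,(s4,s6)); r+=list(P-p); r+=list(.1*(R.apply([1,0,0])-Ro.from_euler("xyz",o,degrees=True).apply([0,0,1])))
        return r
    o=least_squares(res,[.4,0,.45,.04,.45,.3]); print(s4,s6,o.x.round(4),o.cost)
    if best is None or o.cost<best[0]: best=(o.cost,s4,s6,o.x,np.array(res(o.x)).reshape(-1,6).round(4))
print(best)
for q,p,o in D:
    P,R=fk(q,best[3],best[1:3]); print((R.inv()*Ro.from_euler("xyz",o,degrees=True)).as_matrix().round(2).tolist())
E
```

```text
1 1 [-0.5525  0.7951 -0.1263  0.2092 -0.187  -0.6895] 0.04807268190633876
1 -1 [-0.5525  0.7951 -0.1263  0.2092 -0.187  -0.6895] 0.04807268190633877
-1 1 [0.1222 0.0351 0.8985 0.0553 0.2946 0.7174] 0.04434632852745992
-1 -1 [0.1222 0.0351 0.8985 0.0553 0.2946 0.7174] 0.04434632852745991
(np.float64(0.04434632852745991), -1, -1, array([0.12219531, 0.03508674, 0.89852795, 0.05529891, 0.29456444,
       0.71743772]), array([[ 1.587e-01,  1.079e-01, -3.630e-02, -0.000e+00, -0.000e+00,
        -0.000e+00],
       [ 3.550e-02,  2.060e-01,  5.030e-02,  0.000e+00, -0.000e+00,
         0.000e+00],
       [-4.820e-02,  3.450e-02, -1.200e-02, -0.000e+00,  0.000e+00,
        -0.000e+00],
       [ 3.800e-03,  2.530e-02, -1.900e-03,  1.000e-04, -0.000e+00,
         0.000e+00]]))
[[0.0, -0.0, 1.0], [-1.0, -0.0, 0.0], [0.0, -1.0, -0.0]]
[[-0.0, -0.0, 1.0], [-1.0, 0.0, -0.0], [-0.0, -1.0, -0.0]]
[[0.0, 0.0, 1.0], [-1.0, -0.0, 0.0], [0.0, -1.0, 0.0]]
[[-0.0, -0.0, 1.0], [-1.0, 0.0, -0.0], [-0.0, -1.0, -0.0]]
```

```bash
cat >> fk.py <<'E'
def fk2(q,v,sg=(-1,-1)):
    d1,a1,a2,a3,d4,dt,by,cy,a5=v
    R=rz(q[0]); p=R.apply([a1,by,d1]); R=R*ry(q[1]); p=p+R.apply([0,0,a2]); R=R*ry(-q[2]); p=p+R.apply([d4,0,a3])
    R=R*rx(sg[0]*q[3]); p=p+R.apply([0,cy,0]); R=R*ry(-q[4]); p=p+R.apply([0,0,a5]); R=R*rx(sg[1]*q[5]); p=p+R.apply([dt,0,0])
    return p,R
E
python3 - <<'E'
from fk import *
for mask in ([0,1,2,3,4,5,6],[0,2,4,5,6],[0,1,2,3,4,5,6,7],[0,2,4,5,6,7],[0,2,4,5,6,7,8],[0,2,4,5,6,8],list(range(9))):
    def full(w):
        v=np.zeros(9); v[mask]=w; return v
    def res(w): 
        r=[]
        for q,p,o in D:
            P,R=fk2(q,full(w)); r+=list(P-p)
        return r
    x0=np.array([.3,0,.5,.0,.5,.3,-.1,0,0])[mask]
    o=least_squares(res,x0); print(mask,full(o.x).round(4),np.sqrt(2*o.cost/12), np.abs(o.fun).max())
E
```

```text
[0, 1, 2, 3, 4, 5, 6] [-0.1474  0.3387  0.4891  0.1168  0.1022  0.1553 -0.1669  0.      0.    ] 0.02707175089279732 0.07340879444720129
[0, 2, 4, 5, 6] [ 0.2399  0.      0.8073  0.      0.4054  0.6305 -0.127   0.      0.    ] 0.05198802750238316 0.10575948069175511
[0, 1, 2, 3, 4, 5, 6, 7] [ 1.989e-01 -2.000e-04  6.017e-01 -0.000e+00  4.638e-01  3.702e-01
  1.000e-04 -1.919e-01  0.000e+00] 5.4978432266876374e-06 8.778934330322397e-06
[0, 2, 4, 5, 6, 7] [ 0.1988  0.      0.6016  0.      0.4636  0.37    0.     -0.1918  0.    ] 1.5396426949244608e-05 3.271331870748073e-05
[0, 2, 4, 5, 6, 7, 8] [ 0.1988  0.      0.6016  0.      0.4636  0.37    0.     -0.1918 -0.    ] 1.5345448385625886e-05 3.268590793872872e-05
[0, 2, 4, 5, 6, 8] [ 0.1703  0.      0.8132  0.      0.2832  0.6636 -0.1658  0.      0.1157] 0.04048032246236252 0.07523876063622281
[0, 1, 2, 3, 4, 5, 6, 7, 8] [ 1.989e-01 -2.000e-04  6.017e-01 -0.000e+00  4.638e-01  3.701e-01
  1.000e-04 -1.919e-01 -0.000e+00] 5.014124165392431e-06 9.698395577156793e-06
```

```bash
cat >> fk.py <<'E'
V=np.array([.1988,0,.6016,0,.4636,.37,0,-.1918,0])
M=Ro.from_matrix(np.array([[0,0,1],[-1,0,0],[0,-1,0]]))
LO=np.array([-176.03,-82.01,-58.28,-173.87,-174.79,-173.66]);HI=np.array([176.03,121.73,71.71,95.51,-.11,173.66])
def FK(q): p,R=fk2(q,V); return p,R*M
def ik(P,T,q0s):
    sols=[]
    for q0 in q0s:
        f=lambda q:np.r_[(FK(q)[0]-P)*10,(T.inv()*FK(q)[1]).as_rotvec()]
        o=least_squares(f,np.clip(q0,LO+.01,HI-.01),bounds=(LO,HI),x_scale=30)
        if o.cost<1e-8 and not any(np.abs(o.x-s).max()<2 for s in sols): sols.append(o.x)
    return sols
E
python3 - <<'E'
from fk import *
print(max(np.abs(FK(q)[0]-p).max() for q,p,o in D))
rng=np.random.default_rng(0)
for tilt in (20,25,30):
  for yd in (1,-1):
    for z in (.16,.29):
      t=np.radians(tilt);T=Rtool((np.sin(t),0,-np.cos(t)),(0,yd,0))
      P=gp([.598,.061,z],T)
      for s in ik(P,T,rng.uniform(LO,HI,(30,6))): print(tilt,yd,z,s.round(0))
E
```

```text
7.553538797980264e-05
20 1 0.16 [  29.    8.  -40.   22.  -26. -138.]
20 1 0.29 [  30.    1.  -27.   14.  -46. -128.]
20 -1 0.16 [ 29.   8. -40.  22. -26.  42.]
20 -1 0.29 [ 30.   1. -27.  14. -46.  52.]
25 1 0.16 [  25.    6.  -51.   45.  -15. -157.]
25 1 0.29 [  31.   -2.  -33.   21.  -39. -135.]
25 -1 0.16 [ 25.   6. -51.  45. -15.  23.]
25 -1 0.29 [ 31.  -2. -33.  21. -39.  45.]
30 1 0.29 [  31.   -4.  -40.   31.  -31. -145.]
30 -1 0.29 [ 31.  -4. -40.  31. -31.  35.]
```

Run:
```python
from fk import *
t=np.radians(22);T=Rtool((np.sin(t),0,-np.cos(t)),(0,1,0))
rel(gp(np.array([.593,.061,.163])-T.apply([0,0,.07]),T),T)
for k in (.07,.035,0): print(ik(gp(np.array([.593,.061,.163])-T.apply([0,0,k]),T),T,[[28,5,-40,25,-25,-138]]))
```

```text
d [-13.1  10.7 -53.1] a [0.5 6.5 0.4] |d| 56.0 |a| 6.5
[array([  32.23045989,   -0.4393577 ,  -39.65277445,   21.08958338,
        -33.72667463, -138.09285973])]
[array([  30.74771778,    2.86814507,  -41.91755905,   23.94544667,
        -28.15649481, -140.26177427])]
[array([  28.93775639,    6.33277801,  -44.39578398,   28.5523746 ,
        -22.28591125, -143.8660513 ])]
```

```bash
python3 -m inch '[{"ax":0,"ay":0,"az":0,"dx":0,"dy":0,"dz":-40,"fingers":87},{"ax":0.5,"ay":6.5,"az":0.4,"dx":-13,"dy":11,"dz":-53,"fingers":87},{"ax":0.5,"ay":6.5,"az":0.4,"dx":-13,"dy":11,"dz":-53,"fingers":87},{"ax":0.5,"ay":6.5,"az":0.4,"dx":-13,"dy":11,"dz":-53,"fingers":87},{"ax":0.5,"ay":6.5,"az":0.4,"dx":-13,"dy":11,"dz":-53,"fingers":87},{"ax":0.5,"ay":6.5,"az":0.4,"dx":-13,"dy":11,"dz":-53,"fingers":87}]'
python3 - <<'E'
from fk import *
t=np.radians(22);T=Rtool((np.sin(t),0,-np.cos(t)),(0,1,0))
rel(gp(np.array([.593,.061,.163])-T.apply([0,0,.07]),T),T)
rel(gp(np.array([.593,.061,.163])-T.apply([0,0,0]),T),T); print(get_obs()["joint_pos"])
E
```

```text
clock: 4.9
tool_pos: [0.5706, 0.0606, 0.2165]
orientation: [-180.0, 21.9, -180.0]
force: [0.6, 0.6, -0.2]
opening: 0.087
d [-0.7  0.4 -1. ] a [-0.  -0.1  0. ] |d| 1.0 |a| 0.1
d [-0.9  0.4 69. ] a [-0.  -0.1  0. ] |d| 69.0 |a| 0.1
[  32.18930954   -0.35154117  -39.65885537   20.99397954  -33.72493131
 -137.97570767]
```

Commanded matches measured, so I'll advance and close.

```bash
python3 -m inch '[{"ax":0,"ay":0,"az":0,"dx":-1,"dy":0,"dz":40,"fingers":87},{"ax":0,"ay":0,"az":0,"dx":-1,"dy":0,"dz":69,"fingers":87},{"ax":0,"ay":0,"az":0,"dx":-1,"dy":0,"dz":69,"fingers":87},{"ax":0,"ay":0,"az":0,"dx":-1,"dy":0,"dz":69,"fingers":87}]'
python3 - <<'E'
from fk import *
t=np.radians(22);T=Rtool((np.sin(t),0,-np.cos(t)),(0,1,0))
rel(gp(np.array([.593,.061,.163])-T.apply([0,0,0]),T),T); print(get_obs()["joint_pos"])
s=snapshot("wrist"); cv2.imwrite("pics/w4.png",s["image"][:,:,::-1])
s=snapshot("side"); cv2.imwrite("pics/s4.png",cv2.resize(s["image"][110:250,250:390,::-1],None,fx=4,fy=4))
E
```

```text
clock: 5.4
tool_pos: [0.5977, 0.0603, 0.1537]
orientation: [-180.0, 21.9, 180.0]
force: [0.6, 0.3, 0.0]
opening: 0.0869
d [0.9 0.7 0.7] a [-0.  -0.1 -0. ] |d| 1.0 |a| 0.1
[  28.92545387    6.35113502  -44.01653871   27.98020665  -22.68683464
 -143.29467819]
```

View pics/w4.png

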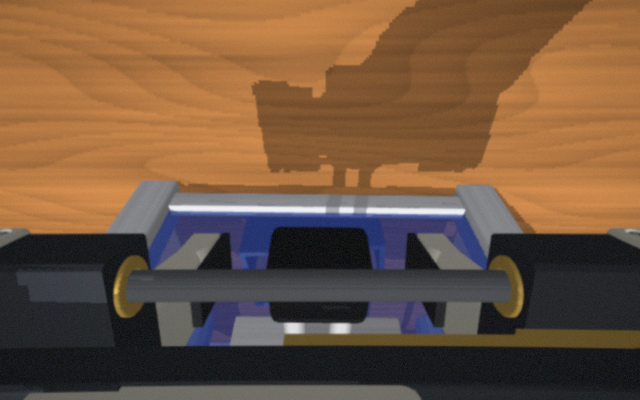

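View pics/s4.png

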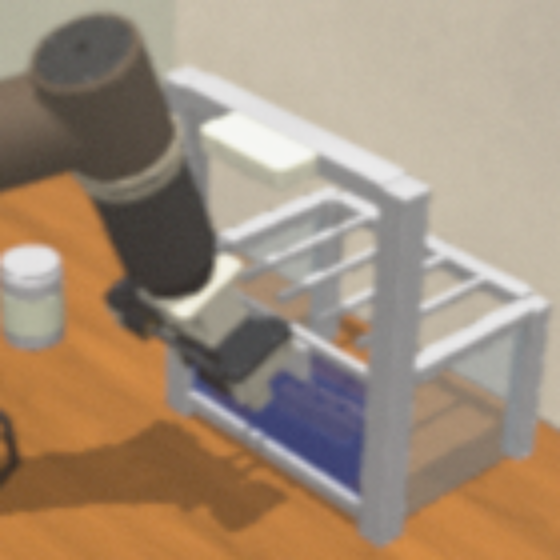

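The pull is centred between the jaws at columns 267–370, with jaw centre 319. I'll close on it.

```bash
python3 -m inch '[{"ax":0,"ay":0,"az":0,"dx":0,"dy":0,"dz":0,"fingers":40},{"ax":0,"ay":0,"az":0,"dx":0,"dy":0,"dz":0,"fingers":36},{"ax":0,"ay":0,"az":0,"dx":0,"dy":0,"dz":0,"fingers":36},{"ax":0,"ay":0,"az":0,"dx":0,"dy":0,"dz":0,"fingers":36},{"ax":0,"ay":0,"az":0,"dx":0,"dy":0,"dz":0,"fingers":36},{"ax":0,"ay":0,"az":0,"dx":0,"dy":0,"dz":0,"fingers":36}]'
python3 - <<'E'
from fk import *
p,r=cur(); print(r.inv().apply([0,0,120]))
q=get_obs()["joint_pos"]
for k in (0,.04,.08,.128): print(ik(p+[0,0,k],r,[q]))
E
```

```text
clock: 6.25
tool_pos: [0.5977, 0.0606, 0.153]
orientation: [-180.0, 21.9, 180.0]
force: [0.7, 1.0, 0.6]
opening: 0.0438
[-4.47092465e+01 -1.40091201e-02 -1.11360150e+02]
[array([  28.93125166,    6.4178194 ,  -44.05431455,   28.02428935,
        -22.60186961, -143.36234674])]
[array([  30.05142998,    3.78141288,  -39.11015445,   22.09017144,
        -29.80274012, -137.6710952 ])]
[array([  30.57804299,    1.53495097,  -34.61716522,   18.72258278,
        -36.26380378, -134.06072185])]
[array([  30.91887627,   -0.6239656 ,  -29.35850589,   16.19803985,
        -43.42813848, -131.017472  ])]
```

```bash
python3 -m inch '[{"ax":0,"ay":0,"az":0,"dx":-3.7,"dy":0,"dz":-9.3,"fingers":36},{"ax":0,"ay":0,"az":0,"dx":-9,"dy":0,"dz":-22.5,"fingers":36},{"ax":0,"ay":0,"az":0,"dx":-15,"dy":0,"dz":-37,"fingers":36},{"ax":0,"ay":0,"az":0,"dx":-21,"dy":0,"dz":-52,"fingers":36},{"ax":0,"ay":0,"az":0,"dx":-27,"dy":0,"dz":-67,"fingers":36},{"ax":0,"ay":0,"az":0,"dx":-33,"dy":0,"dz":-82,"fingers":36},{"ax":0,"ay":0,"az":0,"dx":-39,"dy":0,"dz":-97,"fingers":36},{"ax":0,"ay":0,"az":0,"dx":-41,"dy":0,"dz":-102,"fingers":36}]'
python3 - <<'E'
from h import *
s=snapshot("side"); cv2.imwrite("pics/s5.png",cv2.resize(s["image"][90:250,240:400,::-1],None,fx=4,fy=4)[:600])
s=snapshot("scene"); cv2.imwrite("pics/sc5.png",cv2.resize(s["image"][160:320,250:410,::-1],None,fx=4,fy=4)[:600])
o=get_obs(); print(o["force"],o["moment"])
E
```

```text
clock: 7.25
tool_pos: [0.5976, 0.0606, 0.2624]
orientation: [-180.0, 21.8, 180.0]
force: [9.5, -1.9, -9.7]
opening: 0.0438
[ 0.38796489 -0.55105864  0.08725091] [-0.38266029  1.04262676 -0.36176822]
```

View pics/s5.png

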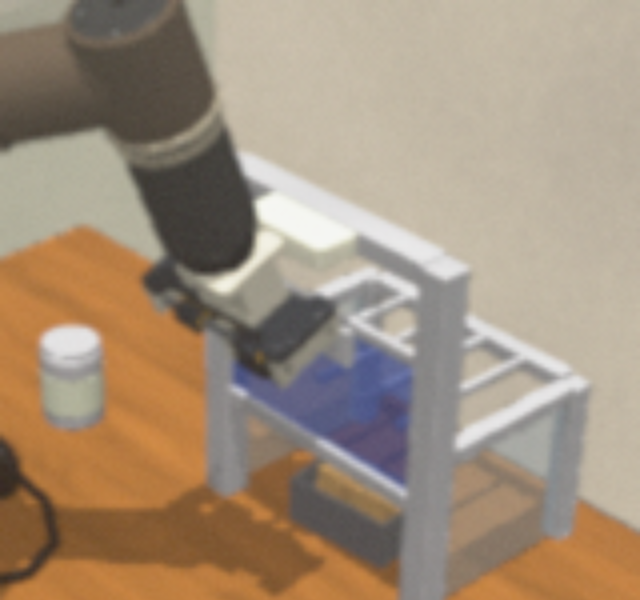

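View pics/sc5.png

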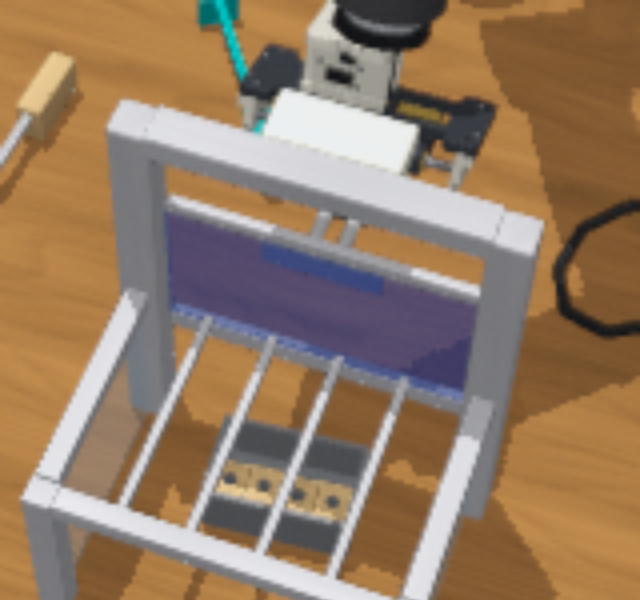

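```bash
python3 -m inch '[{"ax":0,"ay":0,"az":0,"dx":-2,"dy":0,"dz":-5,"fingers":36},{"ax":0,"ay":0,"az":0,"dx":-3.7,"dy":0,"dz":-9.3,"fingers":36},{"ax":0,"ay":0,"az":0,"dx":-3.7,"dy":0,"dz":-9.3,"fingers":36}]'
python3 -m inch '[{"ax":0,"ay":0,"az":0,"dx":-2,"dy":0,"dz":-5,"fingers":36},{"ax":0,"ay":0,"az":0,"dx":-2,"dy":0,"dz":-5,"fingers":36}]'
python3 - <<'E'
from h import *
s=snapshot("side"); cv2.imwrite("pics/s6.png",cv2.resize(s["image"][90:250,240:400,::-1],None,fx=4,fy=4)[:600])
o=get_obs(); print(o["tool_pos"],o["force"],o["moment"])
E
```

```text
clock: 7.72
tool_pos: [0.5976, 0.0606, 0.2723]
orientation: [-180.0, 21.8, 180.0]
force: [5.0, -0.5, -4.8]
opening: 0.0438
clock: 7.98
tool_pos: [0.5976, 0.0606, 0.2777]
orientation: [-180.0, 21.8, 180.0]
force: [5.0, -0.3, -4.7]
opening: 0.0439
[0.59764883 0.06061288 0.27775206] [ 5.1260619  -0.63632229 -4.70950208] [-0.54753235  0.13628832 -0.52816863]
```

View pics/s6.png

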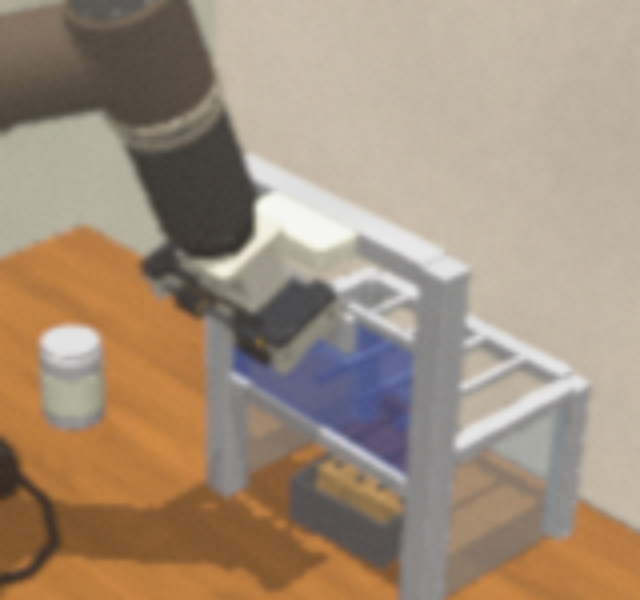

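```bash
python3 -m inch '[{"ax":0,"ay":0,"az":0,"dx":0,"dy":0,"dz":0,"fingers":87},{"ax":0,"ay":0,"az":0,"dx":0,"dy":0,"dz":0,"fingers":87},{"ax":0,"ay":0,"az":0,"dx":0,"dy":0,"dz":0,"fingers":87},{"ax":0,"ay":0,"az":0,"dx":40,"dy":0,"dz":-16,"fingers":87},{"ax":0,"ay":0,"az":0,"dx":80,"dy":0,"dz":-32,"fingers":87},{"ax":0,"ay":0,"az":0,"dx":80,"dy":0,"dz":-32,"fingers":87}]'
python3 - <<'E'
from h import *
import pickle
s=snapshot("side"); cv2.imwrite("pics/s7.png",cv2.resize(s["image"][90:330,240:480,::-1],None,fx=2.5,fy=2.5)[:600])
b=s
print("side pull",landmark_of("sash_pull","side"))
for n in("hook_grip","hook_blade","tote_center"): print("side",n,[(x["position"],round(x["score"],2)) for x in landmark_of(n,"side")])
s=snapshot("scene"); cv2.imwrite("pics/sc7.png",cv2.resize(s["image"][140:320,220:400,::-1],None,fx=3.3,fy=3.3)[:600])
for n in("hook_grip","hook_blade","tote_center"): print("scene",n,[(x["position"],round(x["score"],2)) for x in landmark_of(n,"scene")])
w=snapshot("wrist"); cv2.imwrite("pics/w7.png",w["image"][:,:,::-1])
pickle.dump(dict(scene=s,side=b,wrist=w),open("s7.pkl","wb"))
E
```

```text
clock: 8.78
tool_pos: [0.5095, 0.0604, 0.2788]
orientation: [179.9, 22.0, -180.0]
force: [0.8, 0.7, 0.5]
opening: 0.0867
side pull [{'position': [305.1, 177.6], 'score': 0.68}]
side hook_grip [([287.2, 268.4], 0.71), ([389.8, 332.5], 0.69), ([334.3, 303.6], 0.63)]
side hook_blade [([372.6, 282.2], 0.87), ([278.0, 312.3], 0.8), ([340.2, 365.9], 0.76)]
side tote_center []
scene hook_grip [([210.7, 179.2], 0.88), ([260.8, 182.9], 0.8), ([319.7, 195.6], 0.48)]
scene hook_blade [([235.1, 220.4], 0.64), ([240.6, 149.6], 0.56), ([305.2, 164.2], 0.49), ([334.7, 195.6], 0.33)]
scene tote_center [([322.4, 281.2], 0.89)]
```

View pics/s7.png

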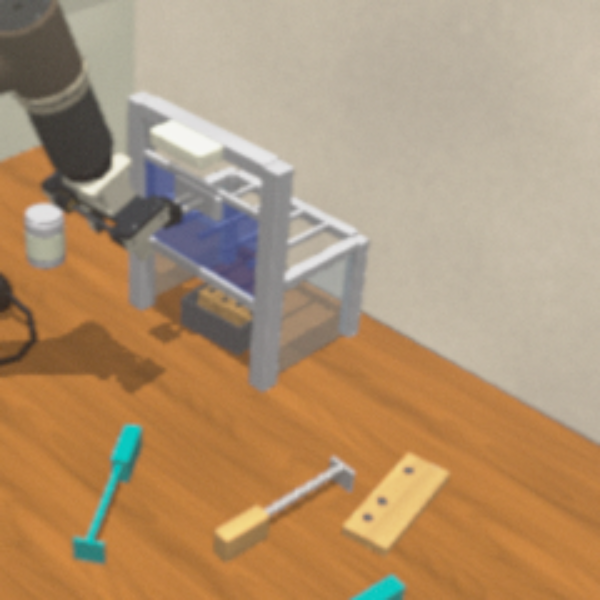

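View pics/sc7.png

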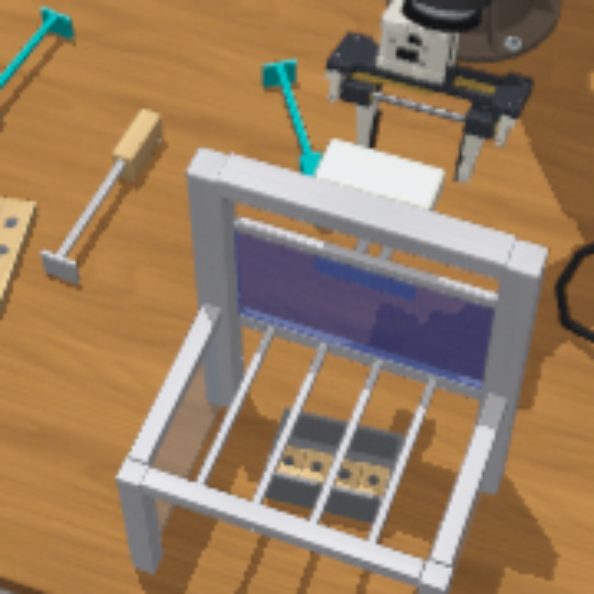

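View pics/w7.png

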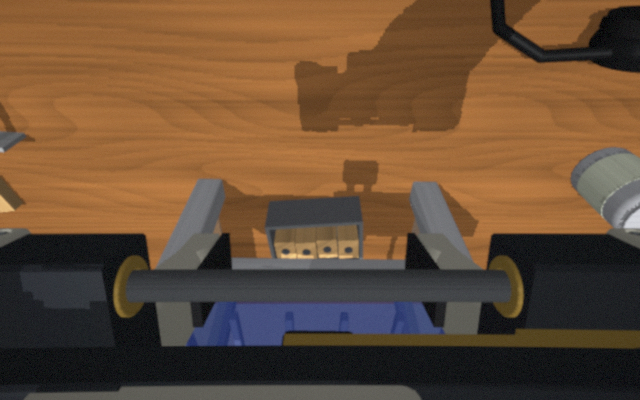

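Run:
```python
from h import *
import pickle
S=pickle.load(open("s7.pkl","rb")); a,b,w=S["scene"],S["side"],S["wrist"]
cv2.imwrite("pics/wz.png",cv2.resize(w["image"][180:270,230:400,::-1],None,fx=4.7,fy=4.7,interpolation=cv2.INTER_CUBIC))
k=a["image"][155:235,215:285,::-1]; j=b["image"][255:335,315:385,::-1]
cv2.imwrite("pics/hk.png",cv2.resize(np.hstack([k,j]),None,fx=5.7,fy=5.7,interpolation=cv2.INTER_CUBIC))
print(tri([a,b],[(260.8,182.9),(334.3,303.6)]),tri([a,b],[(235.1,220.4),(372.6,282.2)]))
```

```text
(array([ 0.39285663, -0.31160806,  0.02305459]), [np.float64(0.0022568350508974226), np.float64(0.002256835050897419)]) (array([ 0.58381559, -0.32981444,  0.01036873]), [np.float64(0.009221578150300645), np.float64(0.009221578150300648)])
```

View pics/wz.png

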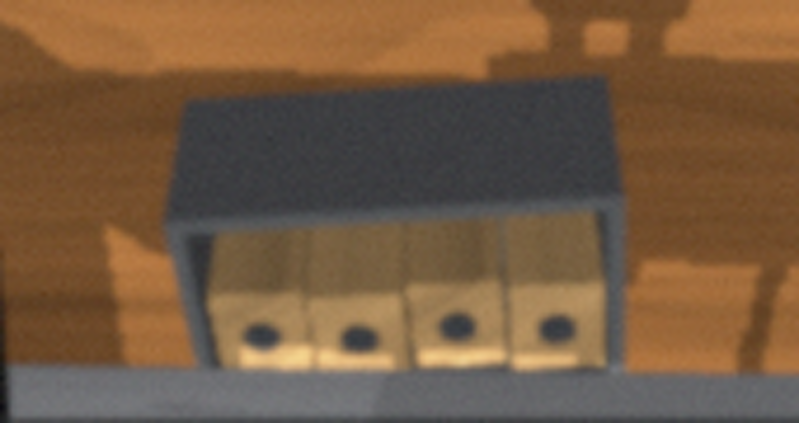

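View pics/hk.png

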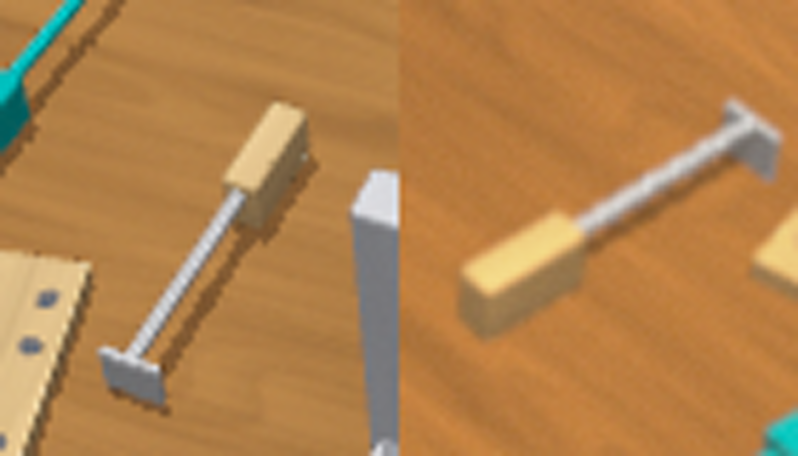

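Run:
```python
from h import *
import pickle
S=pickle.load(open("s7.pkl","rb")); a,b,w=S["scene"],S["side"],S["wrist"]
W=lambda p:(p[0]/4.7+230-.4,p[1]/4.7+180-.4)
L,Rr=onz(w,W((188,102)),0),onz(w,W((606,80)),0); print("bot",L,Rr,np.linalg.norm(L-Rr))
L2,R2=onz(w,W((167,225)),.055),onz(w,W((622,195)),.055); print("rim",L2,R2,np.linalg.norm(L2-R2))
for l,r in((L,Rr),(L2,R2)):
    d=r-l; yaw=np.arctan2(-d[0],d[1]); m=(l+r)/2; print("yaw",np.degrees(yaw),"centre",m[:2]+.04*np.array([np.cos(yaw),np.sin(yaw)]))
A=lambda p:(p[0]/5.7+215-.4,p[1]/5.7+155-.4); B=lambda p:((p[0]-399)/5.7+315-.4,p[1]/5.7+255-.4)
for nm,F,s,pts in(("scene",A,a,[(275,102),(307,118),(262,192),(228,180)]),("side",B,b,[(460,270),(488,293),(583,238),(560,212)])):
    P=np.array([onz(s,F(p),.046) for p in pts]); print(nm,P[:,:2].round(4).tolist(),"c",P.mean(0).round(4))
    f=(P[2]+P[3])/2;r=(P[0]+P[1])/2;d=f-r;print("len",np.linalg.norm(d),"yaw",np.degrees(np.arctan2(d[1],d[0])),"wid",np.linalg.norm(P[0]-P[1]))
print("blade foot scene",onz(a,A((108,388)),0),onz(a,A((165,408)),0)); print("side blade foot",onz(b,B((775,180)),0))
print("bar end scene",onz(a,A((135,355)),.038)," side",onz(b,B((748,122)),.038))
```

```text
bot [ 0.70352813 -0.00903717  0.        ] [0.69490601 0.11993105 0.        ] 0.1292561140372117
rim [ 0.70375115 -0.00889736  0.055     ] [0.69236764 0.11911494 0.055     ] 0.12851745065259837
yaw 3.824793498150625 centre [0.73912798 0.05811517]
yaw 5.081667331079539 centre [0.73790217 0.05865181]
scene [[0.3584, -0.3178], [0.3647, -0.2908], [0.4371, -0.2941], [0.435, -0.3204]] c [ 0.3988 -0.3058  0.046 ]
len 0.07454952702247798 yaw -2.242040686340923 wid 0.027700669703898437
side [[0.3584, -0.2986], [0.3575, -0.3226], [0.4308, -0.3298], [0.4364, -0.3055]] c [ 0.3958 -0.3141  0.046 ]
len 0.07596059086864458 yaw -5.352519222577732 wid 0.0240849113475462
blade foot scene [ 0.59452568 -0.34271706  0.        ] [ 0.59668743 -0.29994768  0.        ]
side blade foot [ 0.59307775 -0.34906521  0.        ]
bar end scene [ 0.58726824 -0.3213893   0.038     ]  side [ 0.58771209 -0.32634726  0.038     ]
```

```bash
cat >> fk.py <<'E'
def hooktool(blade,yaw,pitch,gx,gz=0.0,flip=False):
    """hook pose given blade edge point (world), yaw, nose-down pitch; grasp at (gx,0,gz) in grip frame -> TCP pose"""
    H=Ro.from_euler("zy",[0,0]) if False else rz(yaw)*ry(pitch)
    G=np.array(blade)+H.apply([-.195+gx,0,.027+gz])
    T=H*Ro.from_matrix(np.array([[-1,0,0],[0,1,0],[0,0,-1]]).T) 
    if flip: T=H*Ro.from_matrix(np.array([[1,0,0],[0,-1,0],[0,0,-1]]))
    return gp(G,T),T
E
python3 - <<'E'
from fk import *
q0=[get_obs()["joint_pos"],[0,0,-30,0,-60,-90],[30,0,-30,20,-60,-130],[-40,0,-40,0,-50,-60]]
def show(n,bl,yaw,pitch,gx):
    P,T=hooktool(bl,yaw,pitch,gx); s=ik(P,T,q0); print(n,yaw,pitch,gx,P.round(3),round(np.hypot(*P[:2]),3),[x.round(0).tolist() for x in s])
for gx in(-.02,0,.02):
    show("pick",[.5915,-.3225,.003],-4,0,gx)
    show("ins",[.717,.055,.04],0,0,gx)
    for bx in(.575,.56,.54):
      for yaw in (0,-15):
        for pitch in(0,10): show(f"end{bx}",[bx,.055,.04],yaw,pitch,gx)
E
```

```text
pick -4 0 -0.02 [ 0.377 -0.308  0.019] 0.487 [[-16.0, 18.0, -38.0, -0.0, -34.0, -78.0]]
ins 0 0 -0.02 [0.502 0.055 0.056] 0.505 [[29.0, 16.0, -33.0, -0.0, -41.0, -119.0]]
end0.575 0 0 -0.02 [0.36  0.055 0.056] 0.364 [[40.0, 3.0, -50.0, -0.0, -36.0, -130.0]]
end0.575 0 10 -0.02 [0.366 0.055 0.093] 0.37 [[33.0, 7.0, -37.0, -7.0, -55.0, -119.0]]
end0.575 -15 0 -0.02 [0.367 0.111 0.056] 0.384 [[47.0, 5.0, -48.0, -0.0, -37.0, -152.0]]
end0.575 -15 10 -0.02 [0.373 0.109 0.093] 0.389 [[37.0, 8.0, -35.0, -10.0, -54.0, -136.0]]
end0.56 0 0 -0.02 [0.345 0.055 0.056] 0.349 [[42.0, 2.0, -52.0, -0.0, -36.0, -132.0]]
end0.56 0 10 -0.02 [0.351 0.055 0.093] 0.355 [[35.0, 5.0, -39.0, -7.0, -54.0, -120.0]]
end0.56 -15 0 -0.02 [0.352 0.111 0.056] 0.369 [[49.0, 4.0, -50.0, 0.0, -36.0, -154.0]]
end0.56 -15 10 -0.02 [0.358 0.109 0.093] 0.374 [[38.0, 7.0, -36.0, -10.0, -54.0, -137.0]]
end0.54 0 0 -0.02 [0.325 0.055 0.056] 0.33 [[45.0, -1.0, -54.0, -0.0, -36.0, -135.0]]
end0.54 0 10 -0.02 [0.331 0.055 0.093] 0.336 [[36.0, 3.0, -41.0, -7.0, -54.0, -122.0]]
end0.54 -15 0 -0.02 [0.332 0.111 0.056] 0.35 [[52.0,
[... 1807 characters left out ...]
2.0]]
end0.56 0 0 0.02 [0.385 0.055 0.056] 0.389 [[38.0, 6.0, -47.0, -0.0, -37.0, -128.0]]
end0.56 0 10 0.02 [0.39  0.055 0.086] 0.394 [[31.0, 10.0, -35.0, -6.0, -54.0, -117.0]]
end0.56 -15 0 0.02 [0.391 0.1   0.056] 0.404 [[43.0, 7.0, -46.0, -0.0, -37.0, -148.0]]
end0.56 -15 10 0.02 [0.396 0.099 0.086] 0.408 [[34.0, 10.0, -33.0, -9.0, -54.0, -133.0]]
end0.54 0 0 0.02 [0.365 0.055 0.056] 0.369 [[40.0, 4.0, -50.0, -0.0, -36.0, -130.0]]
end0.54 0 10 0.02 [0.37  0.055 0.086] 0.374 [[33.0, 8.0, -37.0, -7.0, -54.0, -119.0]]
end0.54 -15 0 0.02 [0.371 0.1   0.056] 0.384 [[45.0, 5.0, -48.0, -0.0, -37.0, -150.0]]
end0.54 -15 10 0.02 [0.376 0.099 0.086] 0.389 [[36.0, 9.0, -35.0, -10.0, -53.0, -134.0]]
```

Run:
```python
from fk import *
P,T=hooktool([.5915,-.3225,.003],-4,0,-.012); print(P)
rel(P+[0,0,.14],T); print(ik(P+[0,0,.14],T,[[-15,15,-36,0,-35,-79]]))
```

```text
[ 0.38500424 -0.30806041  0.019     ]
d [ 161.8 -368.8   63.5] a [ 0.7 21.8  3.9] |d| 408.0 |a| 22.2
[array([-1.57737946e+01,  7.16590200e+00, -2.79535169e+01, -2.43980749e-10,
       -5.48805811e+01, -7.82262054e+01])]
```

```bash
python3 -m inch '[{"ax":0.7,"ay":21.8,"az":3.9,"dx":162,"dy":-369,"dz":63,"fingers":87},{"ax":0.7,"ay":21.8,"az":3.9,"dx":162,"dy":-369,"dz":63,"fingers":87},{"ax":0.7,"ay":21.8,"az":3.9,"dx":162,"dy":-369,"dz":63,"fingers":87},{"ax":0.7,"ay":21.8,"az":3.9,"dx":162,"dy":-369,"dz":63,"fingers":87},{"ax":0.7,"ay":21.8,"az":3.9,"dx":162,"dy":-369,"dz":63,"fingers":87},{"ax":0.7,"ay":21.8,"az":3.9,"dx":162,"dy":-369,"dz":63,"fingers":87},{"ax":0.7,"ay":21.8,"az":3.9,"dx":162,"dy":-369,"dz":63,"fingers":87},{"ax":0.7,"ay":21.8,"az":3.9,"dx":162,"dy":-369,"dz":63,"fingers":87}]'
python3 - <<'E'
from fk import *
P,T=hooktool([.5915,-.3225,.003],-4,0,-.012)
rel(P+[0,0,.14],T)
w=snapshot("wrist"); cv2.imwrite("pics/w8.png",w["image"][:,:,::-1])
H=rz(-4); gc=np.array([.397,-.309,0])
for pt in ([-.04,.014,.046],[-.04,-.014,.046],[.04,.014,.046],[.04,-.014,.046]): print(proj(w,gc+H.apply(pt)-[0,0,0]).round(1))
E
```

```text
clock: 10.28
tool_pos: [0.3831, -0.3099, 0.158]
orientation: [179.9, -0.1, 175.8]
force: [0.9, 0.7, 0.4]
opening: 0.0866
d [-1.7  2.  -1. ] a [ 0.1 -0.1 -0.2] |d| 3.0 |a| 0.2
[[337.  161.1]]
[[300.8 161.2]]
[[335.9 255.5]]
[[302.4 255.7]]
```

View pics/w8.png

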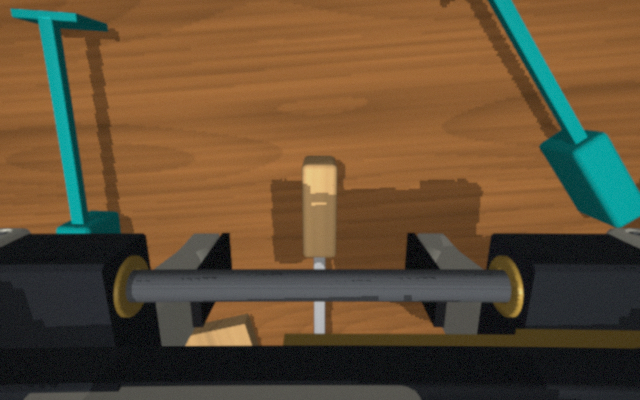

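The wooden block sits at columns 302–337 and rows 160–256, which agrees with the prediction, so I'll descend and grip.

```bash
python3 -m inch '[{"ax":0,"ay":0,"az":0,"dx":0,"dy":1,"dz":50,"fingers":87},{"ax":0,"ay":0,"az":0,"dx":-1,"dy":1,"dz":95,"fingers":87},{"ax":0,"ay":0,"az":0,"dx":-1,"dy":1,"dz":125,"fingers":87},{"ax":0,"ay":0,"az":0,"dx":-1,"dy":1,"dz":138,"fingers":87},{"ax":0,"ay":0,"az":0,"dx":-1,"dy":1,"dz":138,"fingers":40},{"ax":0,"ay":0,"az":0,"dx":-1,"dy":1,"dz":138,"fingers":20},{"ax":0,"ay":0,"az":0,"dx":-1,"dy":1,"dz":138,"fingers":20},{"ax":0,"ay":0,"az":0,"dx":-1,"dy":1,"dz":138,"fingers":20}]'
python3 -m inch '[{"ax":0,"ay":0,"az":0,"dx":0,"dy":0,"dz":0,"fingers":20},{"ax":0,"ay":0,"az":0,"dx":0,"dy":0,"dz":0,"fingers":20},{"ax":0,"ay":0,"az":0,"dx":0,"dy":0,"dz":0,"fingers":20}]'
python3 - <<'E'
from fk import *
o=get_obs(); print(o["tool_pos"],o["orientation"])
s=snapshot("side"); cv2.imwrite("pics/s9.png",cv2.resize(s["image"][200:350,270:430,::-1],None,fx=4,fy=4))
E
```

```text
clock: 11.32
tool_pos: [0.3863, -0.3073, 0.0222]
orientation: [180.0, 0.2, 176.0]
force: [0.2, 0.0, 1.1]
opening: 0.0526
clock: 11.7
tool_pos: [0.3859, -0.3073, 0.0216]
orientation: [180.0, 0.1, 176.1]
force: [-0.5, 0.4, 1.5]
opening: 0.0279
[ 0.38591196 -0.30729318  0.02155945] [1.79956375e+02 7.99238387e-02 1.76054604e+02]
```

View pics/s9.png

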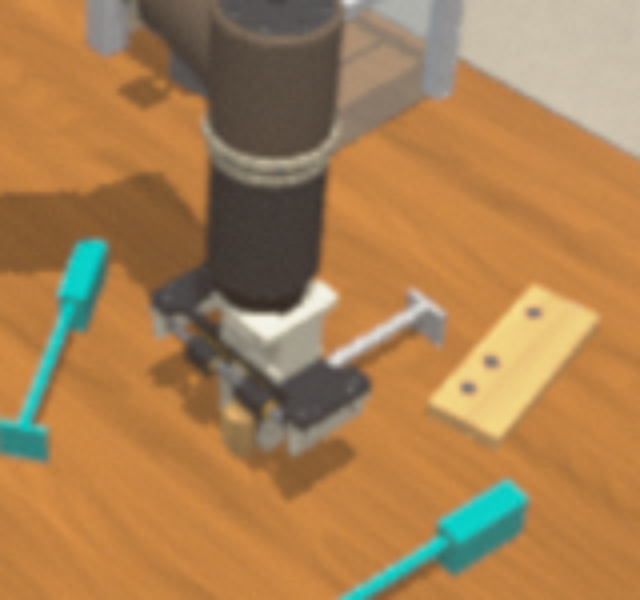

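```bash
cat >> fk.py <<'E'
GX=-.011; ZT=.0186
def hk(blade,yaw):  # TCP for blade edge point, level hook held as gripped
    T=rz(yaw)*Ro.from_matrix(np.array([[-1,0,0],[0,1,0],[0,0,-1]]))
    return np.array(blade)+rz(yaw).apply([-.195+GX,0,ZT]),T
E
python3 - <<'E'
from fk import *
P,T=hk([.631,.050,.12],4.5); p,r=cur()
print(P); rel(P,T); print(ik(P,T,[[10,10,-36,0,-35,-100]]))
E
```

```text
[0.42563503 0.03383743 0.1386    ]
d [ -16.3  343.2 -116.8] a [ 0.   0.1 -8.4] |d| 363.0 |a| 8.4
[array([ 3.12379757e+01,  1.99405206e+00, -3.69555162e+01, -1.02516822e-13,
       -5.10504317e+01, -1.16737976e+02])]
```

```bash
python3 -m inch '[{"ax":0,"ay":0,"az":0,"dx":0,"dy":0,"dz":-20,"fingers":20},{"ax":0,"ay":0,"az":0,"dx":0,"dy":0,"dz":-60,"fingers":20},{"ax":0,"ay":0,"az":0,"dx":0,"dy":0,"dz":-100,"fingers":20},{"ax":0,"ay":0,"az":0,"dx":0,"dy":0,"dz":-117,"fingers":20},{"ax":0,"ay":0,"az":0,"dx":0,"dy":0,"dz":-117,"fingers":20}]'
python3 - <<'E'
from fk import *
P,T=hk([.631,.050,.12],4.5); p,r=cur()
print(get_obs()["opening"]);rel(P,T)
for n in("scene","side"):
    s=snapshot(n); print(n,[(x["position"],round(x["score"],2)) for x in landmark_of("hook_blade",n)], proj(s,p+r.apply([-.206,0,ZT])))
    if n=="side": cv2.imwrite("pics/s10.png",cv2.resize(s["image"][200:350,270:430,::-1],None,fx=4,fy=4))
E
```

```text
clock: 12.38
tool_pos: [0.3862, -0.3073, 0.1393]
orientation: [180.0, 0.2, 176.0]
force: [0.5, -0.0, -2.4]
opening: 0.028
0.027965686314188457
d [-15.8 343.1   1. ] a [ 0.   0.2 -8.5] |d| 343.0 |a| 8.5
scene [([232.1, 203.3], 0.63), ([238.5, 145.4], 0.6), ([302.0, 163.1], 0.5)] [[235.05548491 204.26550808]]
side [([343.6, 366.7], 0.89), ([278.0, 314.1], 0.84), ([374.9, 256.8], 0.8)] [[377.79196294 257.28831588]]
```

View pics/s10.png

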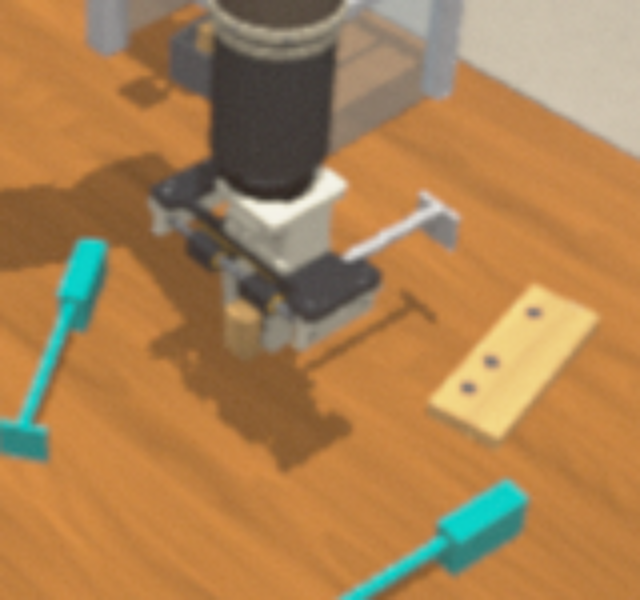

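The hook is held level. Next I'll move it in front of the opening.

```bash
python3 -m inch '[{"ax":0,"ay":0,"az":-8.5,"dx":-16,"dy":343,"dz":0,"fingers":20},{"ax":0,"ay":0,"az":-8.5,"dx":-16,"dy":343,"dz":0,"fingers":20},{"ax":0,"ay":0,"az":-8.5,"dx":-16,"dy":343,"dz":0,"fingers":20},{"ax":0,"ay":0,"az":-8.5,"dx":-16,"dy":343,"dz":0,"fingers":20},{"ax":0,"ay":0,"az":-8.5,"dx":-16,"dy":343,"dz":0,"fingers":20},{"ax":0,"ay":0,"az":-8.5,"dx":-16,"dy":343,"dz":0,"fingers":20},{"ax":0,"ay":0,"az":-8.5,"dx":-16,"dy":343,"dz":0,"fingers":20},{"ax":0,"ay":0,"az":-8.5,"dx":-16,"dy":343,"dz":0,"fingers":20}]'
python3 - <<'E'
from fk import *
for B in ([.631,.050,.12],[.631,.050,.075],[.7206,.0569,.075],[.7206,.0569,.037]): rel(*hk(B,4.5))
p,r=cur()
for n in("side","scene"):
    s=snapshot(n); print(n,[(x["position"],round(x["score"],2)) for x in landmark_of("hook_blade",n)], proj(s,p+r.apply([-.206,0,ZT])))
    cv2.imwrite(f"pics/{n}11.png",cv2.resize(s["image"][130:280,230:390,::-1] if n=="side" else s["image"][160:310,250:410,::-1],None,fx=4,fy=4))
w=snapshot("wrist"); cv2.imwrite("pics/w11.png",w["image"][:,:,::-1])
E
```

```text
clock: 13.58
tool_pos: [0.4246, 0.0335, 0.138]
orientation: [-180.0, -0.0, -175.4]
force: [-0.7, -0.7, -2.8]
opening: 0.0283
d [-1.   0.3 -0.6] a [-0.  -0.   0.1] |d| 1.0 |a| 0.1
d [-1.   0.3 44.4] a [-0.  -0.   0.1] |d| 44.0 |a| 0.1
d [-90.9   0.   44.3] a [-0.  -0.   0.1] |d| 101.0 |a| 0.1
d [-90.9   0.   82.3] a [-0.  -0.   0.1] |d| 123.0 |a| 0.1
side [([341.2, 363.9], 0.89), ([275.9, 311.9], 0.77), ([312.0, 209.4], 0.5)] [[312.67055005 208.38025682]]
scene [([236.9, 147.1], 0.92), ([304.9, 164.4], 0.54)] [[329.12170338 241.71052828]]
```

View pics/side11.png

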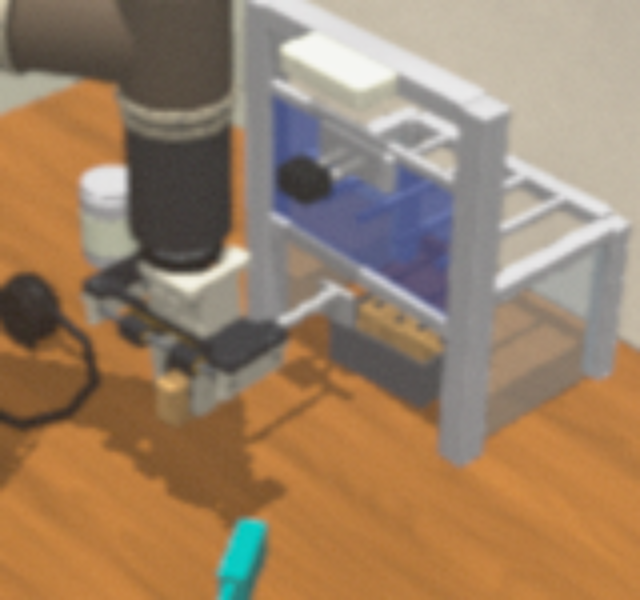

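View pics/scene11.png

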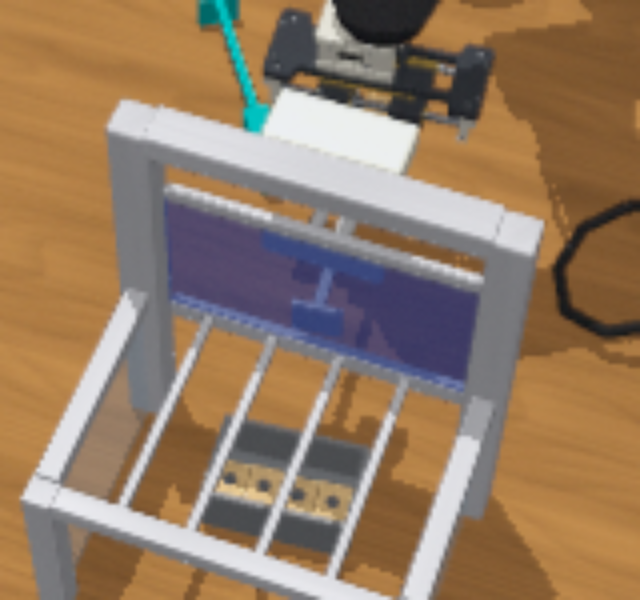

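View pics/w11.png

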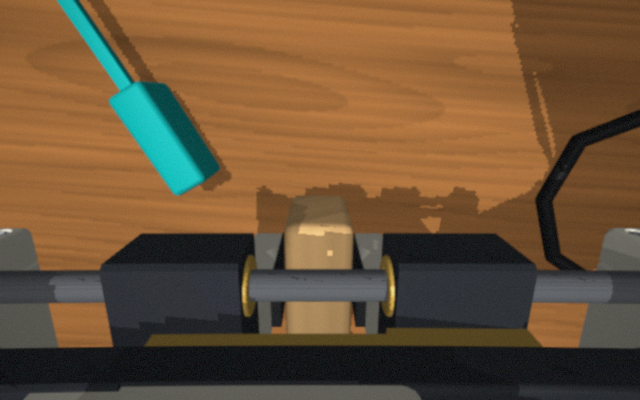

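```bash
python3 -m inch '[{"ax":0,"ay":0,"az":0,"dx":0,"dy":0,"dz":25,"fingers":20},{"ax":0,"ay":0,"az":0,"dx":0,"dy":0,"dz":44,"fingers":20},{"ax":0,"ay":0,"az":0,"dx":-25,"dy":0,"dz":44,"fingers":20},{"ax":0,"ay":0,"az":0,"dx":-55,"dy":0,"dz":44,"fingers":20},{"ax":0,"ay":0,"az":0,"dx":-80,"dy":0,"dz":44,"fingers":20},{"ax":0,"ay":0,"az":0,"dx":-91,"dy":0,"dz":44,"fingers":20},{"ax":0,"ay":0,"az":0,"dx":-91,"dy":0,"dz":44,"fingers":20}]'
python3 - <<'E'
from fk import *
for B in ([.7206,.0569,.075],[.7206,.0569,.037]): rel(*hk(B,4.5))
p,r=cur()
for n in("side","scene"):
    s=snapshot(n); print(n,[(x["position"],round(x["score"],2)) for x in landmark_of("hook_blade",n)], proj(s,p+r.apply([-.206,0,ZT])))
    cv2.imwrite(f"pics/{n}12.png",cv2.resize(s["image"][130:250,260:380,::-1] if n=="side" else s["image"][210:310,270:370,::-1],None,fx=5,fy=5))
E
```

```text
clock: 14.7
tool_pos: [0.516, 0.0405, 0.0946]
orientation: [180.0, 0.0, -175.5]
force: [0.3, 0.7, -2.3]
opening: 0.0276
d [0.8 0.2 1. ] a [ 0.  0. -0.] |d| 1.0 |a| 0.1
d [ 0.8  0.2 39. ] a [ 0.  0. -0.] |d| 39.0 |a| 0.1
side [([278.2, 312.8], 0.89), ([324.8, 208.4], 0.68)] [[327.22464753 207.68666709]]
scene [([319.8, 269.5], 0.71), ([301.2, 165.4], 0.66), ([236.0, 148.4], 0.58)] [[322.20289988 270.65352269]]
```

View pics/side12.png

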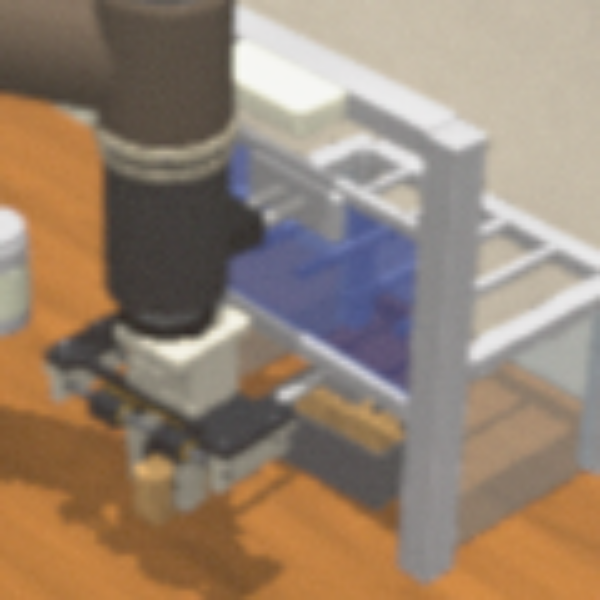

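View pics/scene12.png

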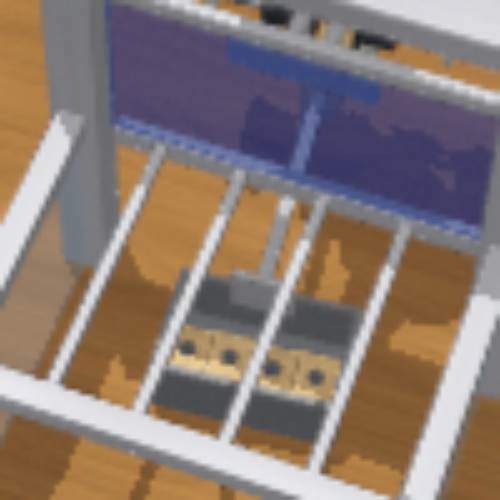

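Run:
```python
from fk import *
s=snapshot("scene"); R=rz(4.5); c=np.array([.7385,.0583,0])
for q in([-.04,-.065,.055],[-.04,.065,.055],[-.035,-.06,.055],[-.035,.06,.055],[.04,-.065,.055],[.04,.065,.055],[-.001,0,.05]): print(q,((proj(s,c+R.apply(q))-[270,210])*5).round(0))
p,r=cur(); b=p+r.apply([-.206,0,ZT]); print("blade in tote",R.inv().apply(b-c))
```

```text
[-0.04, -0.065, 0.055] [[178. 270.]]
[-0.04, 0.065, 0.055] [[361. 312.]]
[-0.035, -0.06, 0.055] [[183. 277.]]
[-0.035, 0.06, 0.055] [[352. 317.]]
[0.04, -0.065, 0.055] [[147. 369.]]
[0.04, 0.065, 0.055] [[334. 414.]]
[-0.001, 0, 0.05] [[255. 343.]]
blade in tote [-0.01775209  0.00039379  0.07680521]
```

```bash
python3 -m inch '[{"ax":0,"ay":0,"az":0,"dx":0,"dy":0,"dz":15,"fingers":20},{"ax":0,"ay":0,"az":0,"dx":0,"dy":0,"dz":30,"fingers":20},{"ax":0,"ay":0,"az":0,"dx":0,"dy":0,"dz":39,"fingers":20},{"ax":0,"ay":0,"az":0,"dx":0,"dy":0,"dz":39,"fingers":20}]'
python3 - <<'E'
from fk import *
p,r=cur(); R=rz(4.5); c=np.array([.7385,.0583,.0275]); b=p+r.apply([-.206,0,ZT]); print("blade",b,"in tote",R.inv().apply(b-c),get_obs()["force"])
for n in("side","scene"):
    s=snapshot(n)
    cv2.imwrite(f"pics/{n}13.png",cv2.resize(s["image"][130:250,260:380,::-1] if n=="side" else s["image"][210:310,270:370,::-1],None,fx=5,fy=5))
E
```

```text
clock: 15.45
tool_pos: [0.5154, 0.0408, 0.0547]
orientation: [-180.0, -0.1, -175.5]
force: [-0.3, 0.3, -0.8]
opening: 0.028
blade [0.72074387 0.05708736 0.0359071 ] in tote [-0.01779653  0.00018423  0.0084071 ] [-0.25129317  0.29869344 -0.77414725]
```

View pics/side13.png

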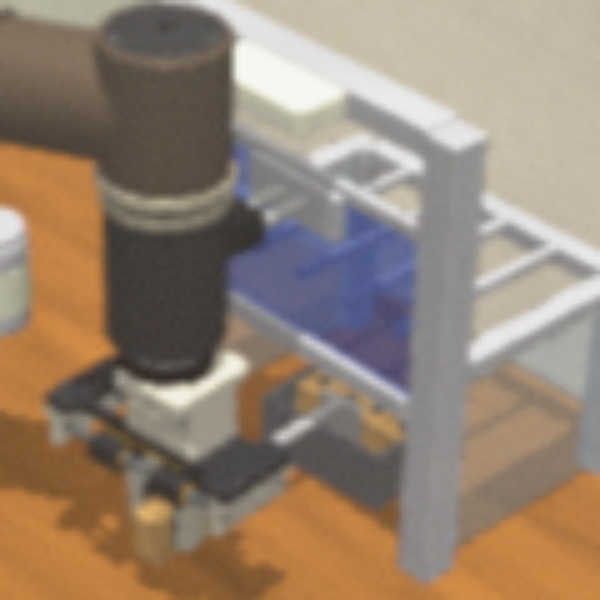

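View pics/scene13.png

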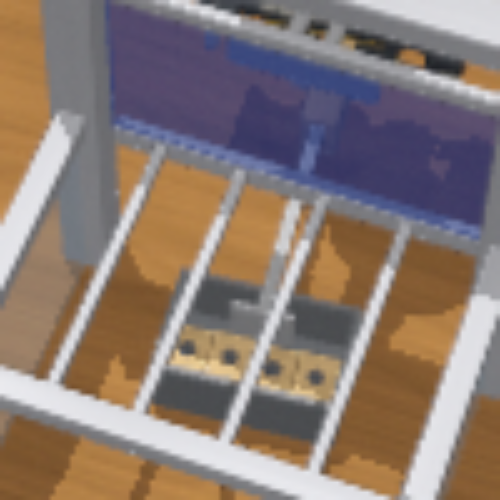

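```bash
python3 -m inch '[{"ax":0,"ay":0,"az":0,"dx":8,"dy":0.6,"dz":0,"fingers":20},{"ax":0,"ay":0,"az":0,"dx":18,"dy":1.4,"dz":0,"fingers":20},{"ax":0,"ay":0,"az":0,"dx":30,"dy":2.4,"dz":0,"fingers":20},{"ax":0,"ay":0,"az":0,"dx":43,"dy":3.4,"dz":0,"fingers":20},{"ax":0,"ay":0,"az":0,"dx":56,"dy":4.4,"dz":0,"fingers":20},{"ax":0,"ay":0,"az":0,"dx":69,"dy":5.4,"dz":0,"fingers":20},{"ax":0,"ay":0,"az":0,"dx":80,"dy":6.3,"dz":0,"fingers":20},{"ax":0,"ay":0,"az":0,"dx":88,"dy":7,"dz":0,"fingers":20}]'
python3 - <<'E'
from fk import *
p,r=cur(); b=p+r.apply([-.206,0,ZT]); print("blade",b,get_obs()["force"],get_obs()["joint_pos"].round(0))
for n in("side","scene"):
    s=snapshot(n); print(n,[(x["position"],round(x["score"],2)) for x in landmark_of("tote_center",n)])
    cv2.imwrite(f"pics/{n}14.png",cv2.resize(s["image"][130:250,240:360,::-1] if n=="side" else s["image"][180:300,260:380,::-1],None,fx=5,fy=5))
E
```

```text
clock: 16.55
tool_pos: [0.4274, 0.0412, 0.056]
orientation: [179.9, 0.1, -175.4]
force: [3.4, -1.0, -2.9]
opening: 0.0281
blade [0.63279046 0.05761713 0.03781044] [ 3.42148789 -1.03807421 -2.86860704] [  32.    9.  -43.    0.  -38. -117.]
side [([316.6, 222.5], 0.95)]
scene []
```

View pics/side14.png

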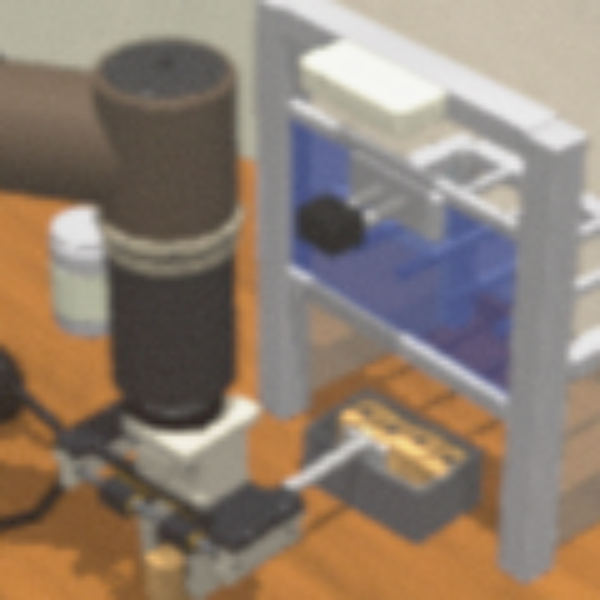

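View pics/scene14.png

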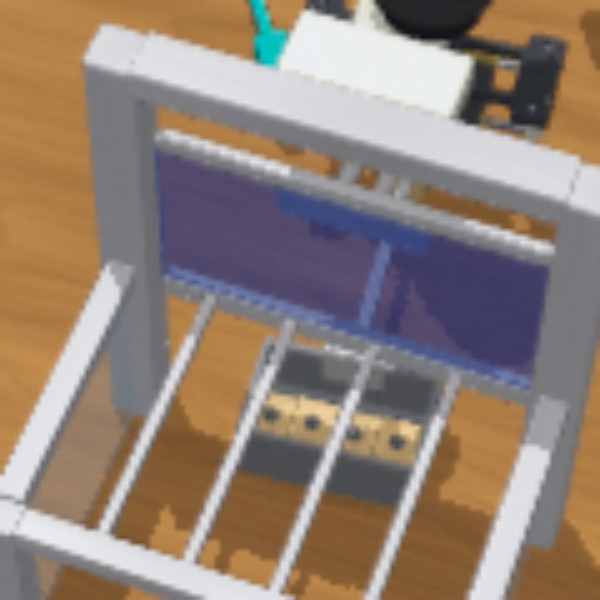

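```bash
python3 -m inch '[{"ax":0,"ay":0,"az":0,"dx":9,"dy":0.7,"dz":0,"fingers":20},{"ax":0,"ay":0,"az":0,"dx":21,"dy":1.7,"dz":0,"fingers":20},{"ax":0,"ay":0,"az":0,"dx":34,"dy":2.7,"dz":0,"fingers":20},{"ax":0,"ay":0,"az":0,"dx":47,"dy":3.7,"dz":0,"fingers":20},{"ax":0,"ay":0,"az":0,"dx":60,"dy":4.7,"dz":0,"fingers":20},{"ax":0,"ay":0,"az":0,"dx":71,"dy":5.6,"dz":0,"fingers":20},{"ax":0,"ay":0,"az":0,"dx":78,"dy":6.1,"dz":0,"fingers":20},{"ax":0,"ay":0,"az":0,"dx":78,"dy":6.1,"dz":0,"fingers":20}]'
python3 - <<'E'
from fk import *
p,r=cur(); b=p+r.apply([-.206,0,ZT]); print("blade",b,get_obs()["force"],get_obs()["joint_pos"].round(0))
for n in("side","scene"):
    s=snapshot(n); print(n,[(x["position"],round(x["score"],2),onz(s,x["position"],.0275)) for x in landmark_of("tote_center",n)])
    cv2.imwrite(f"pics/{n}15.png",cv2.resize(s["image"][130:250,240:360,::-1] if n=="side" else s["image"][180:300,260:380,::-1],None,fx=5,fy=5))
E
```

```text
clock: 17.75
tool_pos: [0.3488, 0.0408, 0.0557]
orientation: [180.0, 0.0, -175.4]
force: [0.6, 1.3, -1.6]
opening: 0.0277
blade [0.55415506 0.05723617 0.03723918] [ 0.57546002  1.3141682  -1.58060612] [  40.    2.  -52.    0.  -36. -125.]
side [([304.8, 231.1], 0.98, array([0.58682274, 0.04850389, 0.0275    ]))]
scene [([431.8, 292.5], 0.2, array([0.65139163, 0.42793476, 0.0275    ]))]
```

View pics/side15.png

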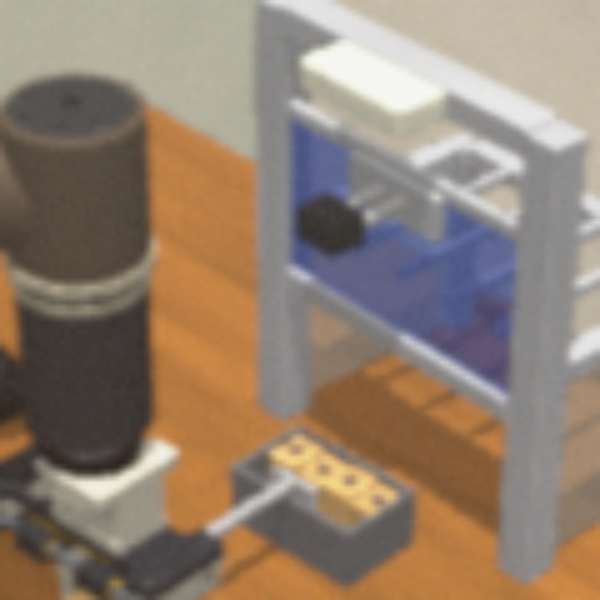

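View pics/scene15.png

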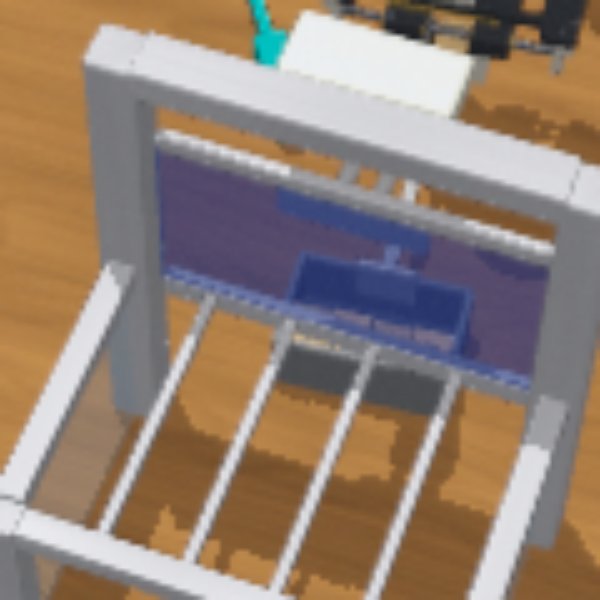

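```bash
python3 -m inch '[{"ax":0,"ay":0,"az":0,"dx":-9,"dy":0,"dz":0,"fingers":20},{"ax":0,"ay":0,"az":0,"dx":-9,"dy":0,"dz":0,"fingers":20},{"ax":0,"ay":0,"az":0,"dx":-9,"dy":0,"dz":-15,"fingers":20},{"ax":0,"ay":0,"az":0,"dx":-9,"dy":0,"dz":-40,"fingers":20},{"ax":0,"ay":0,"az":0,"dx":-9,"dy":0,"dz":-70,"fingers":20},{"ax":0,"ay":0,"az":0,"dx":-9,"dy":0,"dz":-80,"fingers":20},{"ax":0,"ay":0,"az":0,"dx":-9,"dy":0,"dz":-80,"fingers":20}]'
python3 - <<'E'
from fk import *
T=rz(-4)*Ro.from_matrix(np.array([[-1,0,0],[0,1,0],[0,0,-1]]))
rel([.388,-.307,.135],T); print(get_obs()["force"])
for n in("side",):
    s=snapshot(n); print(n,[(x["position"],round(x["score"],2),onz(s,x["position"],.0275)) for x in landmark_of("tote_center",n)])
    cv2.imwrite(f"pics/{n}16.png",cv2.resize(s["image"][130:250,240:360,::-1] if n=="side" else s["image"][180:300,260:380,::-1],None,fx=5,fy=5))
E
```

```text
clock: 18.82
tool_pos: [0.3586, 0.0417, 0.1357]
orientation: [179.9, 0.1, -175.5]
force: [0.4, 0.1, -3.5]
opening: 0.0279
d [-1.8e+00 -3.5e+02  1.0e-01] a [0.1 0.1 8.5] |d| 350.0 |a| 8.5
[ 0.4220655   0.10825657 -3.475653  ]
side [([305.2, 231.7], 0.9, array([0.58533192, 0.04451034, 0.0275    ])), ([401.0, 293.0], 0.54, array([ 0.59579306, -0.4361561 ,  0.0275    ]))]
```

View pics/side16.png

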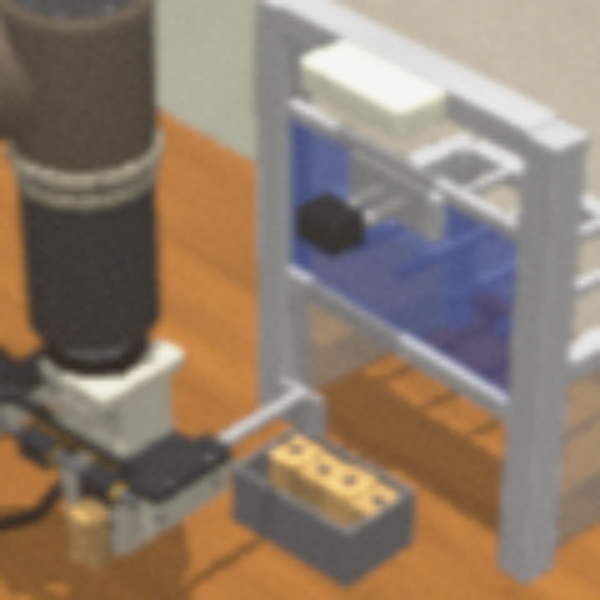

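```bash
python3 -m inch '[{"ax":0,"ay":0,"az":8.5,"dx":-2,"dy":-350,"dz":0,"fingers":20},{"ax":0,"ay":0,"az":8.5,"dx":-2,"dy":-350,"dz":0,"fingers":20},{"ax":0,"ay":0,"az":8.5,"dx":-2,"dy":-350,"dz":0,"fingers":20},{"ax":0,"ay":0,"az":8.5,"dx":-2,"dy":-350,"dz":0,"fingers":20},{"ax":0,"ay":0,"az":8.5,"dx":-2,"dy":-350,"dz":0,"fingers":20},{"ax":0,"ay":0,"az":8.5,"dx":-2,"dy":-350,"dz":0,"fingers":20},{"ax":0,"ay":0,"az":8.5,"dx":-2,"dy":-350,"dz":0,"fingers":20},{"ax":0,"ay":0,"az":8.5,"dx":-2,"dy":-350,"dz":0,"fingers":20}]'
python3 - <<'E'
from fk import *
T=rz(-4)*Ro.from_matrix(np.array([[-1,0,0],[0,1,0],[0,0,-1]]))
rel([.388,-.307,.0225],T); o=get_obs(); print(o["force"],o["joint_pos"].round(0))
E
```

```text
clock: 19.92
tool_pos: [0.3872, -0.3067, 0.134]
orientation: [179.9, -0.1, 176.0]
force: [0.6, 0.8, -2.5]
opening: 0.0278
d [ -1.   -0.4 111.5] a [ 0.1 -0.1 -0. ] |d| 112.0 |a| 0.1
[ 0.63655511  0.84382001 -2.5010465 ] [-16.   9. -30.  -0. -52. -78.]
```

```bash
python3 -m inch '[{"ax":0,"ay":0,"az":0,"dx":0,"dy":0,"dz":45,"fingers":20},{"ax":0,"ay":0,"az":0,"dx":0,"dy":0,"dz":80,"fingers":20},{"ax":0,"ay":0,"az":0,"dx":0,"dy":0,"dz":100,"fingers":20},{"ax":0,"ay":0,"az":0,"dx":0,"dy":0,"dz":108,"fingers":20},{"ax":0,"ay":0,"az":0,"dx":0,"dy":0,"dz":112,"fingers":20},{"ax":0,"ay":0,"az":0,"dx":0,"dy":0,"dz":112,"fingers":20}]'
python3 - <<'E'
from fk import *
o=get_obs(); print(o["tool_pos"],o["force"])
E
```

```text
clock: 20.68
tool_pos: [0.3888, -0.3068, 0.024]
orientation: [180.0, 0.1, 176.1]
force: [-0.4, -0.2, -2.2]
opening: 0.028
[ 0.38883953 -0.30684208  0.02395296] [-0.35492227 -0.15841205 -2.19559937]
```

```bash
python3 -m inch '[{"ax":0,"ay":0,"az":0,"dx":0,"dy":0,"dz":2,"fingers":20},{"ax":0,"ay":0,"az":0,"dx":0,"dy":0,"dz":2.5,"fingers":20},{"ax":0,"ay":0,"az":0,"dx":0,"dy":0,"dz":2.5,"fingers":20}]'
```

```text
clock: 21.05
tool_pos: [0.3887, -0.3071, 0.0216]
orientation: [180.0, 0.1, 176.0]
force: [-0.6, 2.5, 4.3]
opening: 0.028
```

Contact with the bench is made at +4 N. I'll open and lift off.

```bash
python3 -m inch '[{"ax":0,"ay":0,"az":0,"dx":0,"dy":0,"dz":0,"fingers":60},{"ax":0,"ay":0,"az":0,"dx":0,"dy":0,"dz":0,"fingers":80},{"ax":0,"ay":0,"az":0,"dx":0,"dy":0,"dz":0,"fingers":80},{"ax":0,"ay":0,"az":0,"dx":0,"dy":0,"dz":-30,"fingers":87},{"ax":0,"ay":0,"az":0,"dx":0,"dy":0,"dz":-80,"fingers":87},{"ax":0,"ay":0,"az":0,"dx":0,"dy":0,"dz":-130,"fingers":87},{"ax":0,"ay":0,"az":0,"dx":0,"dy":0,"dz":-180,"fingers":87},{"ax":0,"ay":0,"az":0,"dx":0,"dy":0,"dz":-200,"fingers":87}]'
python3 - <<'E'
from fk import *
import pickle
S={}
for n in("side","scene","wrist"):
    s=S[n]=snapshot(n); cv2.imwrite(f"pics/{n}17.png",s["image"][:,:,::-1])
    print(n,[(x["position"],round(x["score"],2)) for x in landmark_of("sash_pull",n)])
pickle.dump(S,open("s17.pkl","wb"))
E
```

```text
clock: 22.05
tool_pos: [0.3892, -0.3077, 0.2243]
orientation: [-180.0, 0.3, 176.1]
force: [0.1, -0.3, -0.1]
opening: 0.0873
side [([305.4, 174.3], 0.94)]
scene [([336.0, 207.4], 0.71), ([263.8, 185.3], 0.23), ([337.1, 195.8], 0.21)]
wrist []
```

View pics/side17.png

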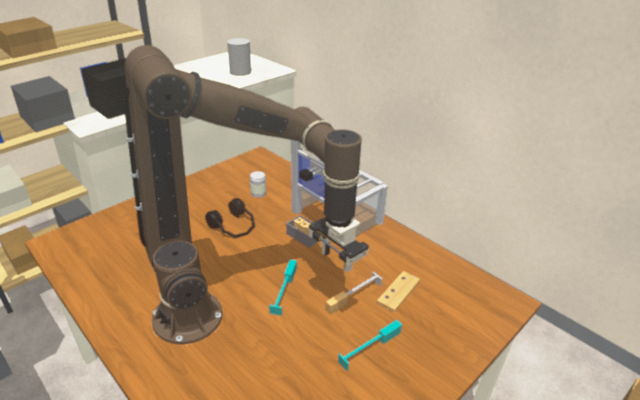

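View pics/scene17.png

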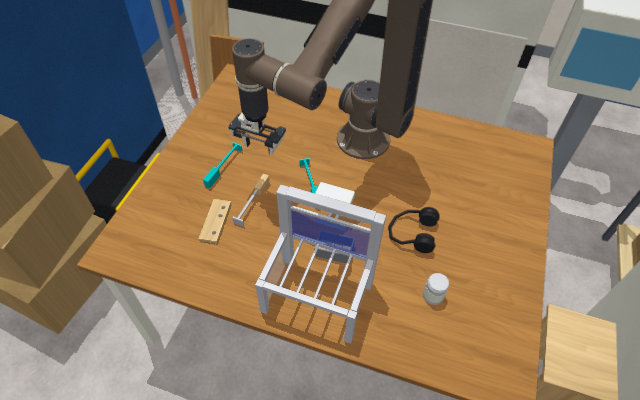

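Run:
```python
from fk import *
t=np.radians(22);T=Rtool((np.sin(t),0,-np.cos(t)),(0,1,0))
rel([.5095,.0606,.2780],T)
```

```text
d [-96.3 375.1 -57.7] a [ -0.7 -22.   -3.9] |d| 392.0 |a| 22.4
```

```bash
python3 -m inch '[{"ax":-0.7,"ay":-22,"az":-3.9,"dx":-96,"dy":375,"dz":-58,"fingers":87},{"ax":-0.7,"ay":-22,"az":-3.9,"dx":-96,"dy":375,"dz":-58,"fingers":87},{"ax":-0.7,"ay":-22,"az":-3.9,"dx":-96,"dy":375,"dz":-58,"fingers":87},{"ax":-0.7,"ay":-22,"az":-3.9,"dx":-96,"dy":375,"dz":-58,"fingers":87},{"ax":-0.7,"ay":-22,"az":-3.9,"dx":-96,"dy":375,"dz":-58,"fingers":87},{"ax":-0.7,"ay":-22,"az":-3.9,"dx":-96,"dy":375,"dz":-58,"fingers":87},{"ax":-0.7,"ay":-22,"az":-3.9,"dx":-96,"dy":375,"dz":-58,"fingers":87},{"ax":-0.7,"ay":-22,"az":-3.9,"dx":-96,"dy":375,"dz":-58,"fingers":87}]'
python3 - <<'E'
from fk import *
t=np.radians(21.9);T=Rtool((np.sin(t),0,-np.cos(t)),(0,1,0))
rel([.5977,.0606,.2777],T)
w=snapshot("wrist"); cv2.imwrite("pics/w18.png",w["image"][:,:,::-1])
for n in("side",):
    s=snapshot(n); cv2.imwrite(f"pics/{n}18.png",cv2.resize(s["image"][110:250,240:400,::-1],None,fx=4,fy=4))
E
```

```text
clock: 23.35
tool_pos: [0.5094, 0.061, 0.278]
orientation: [-179.9, 22.0, -179.9]
force: [0.1, -1.1, -0.2]
opening: 0.0868
d [-81.8  -0.5  33.3] a [-0.1  0.1  0.1] |d| 88.0 |a| 0.1
```

View pics/w18.png

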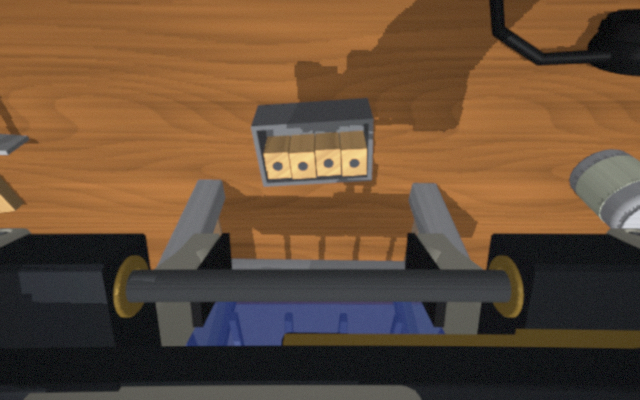

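View pics/side18.png

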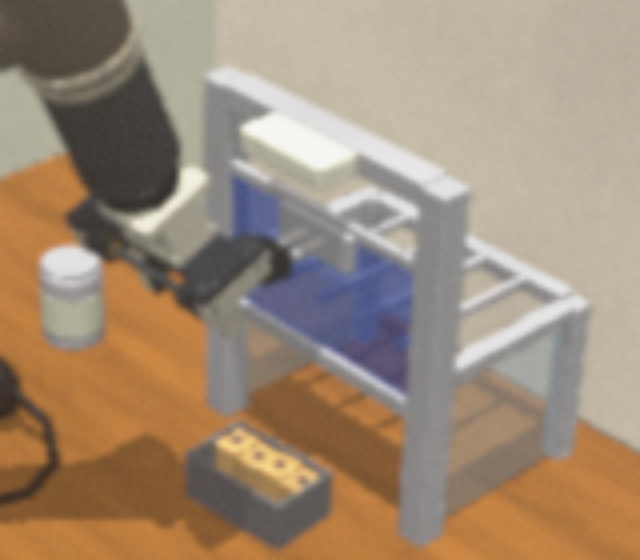

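```bash
python3 -m inch '[{"ax":0,"ay":0,"az":0,"dx":-41,"dy":-0.5,"dz":16.6,"fingers":87},{"ax":0,"ay":0,"az":0,"dx":-70,"dy":-0.5,"dz":28,"fingers":87},{"ax":0,"ay":0,"az":0,"dx":-82,"dy":-0.5,"dz":33,"fingers":87},{"ax":0,"ay":0,"az":0,"dx":-82,"dy":-0.5,"dz":33,"fingers":87},{"ax":0,"ay":0,"az":0,"dx":-82,"dy":-0.5,"dz":33,"fingers":36},{"ax":0,"ay":0,"az":0,"dx":-82,"dy":-0.5,"dz":33,"fingers":36},{"ax":0,"ay":0,"az":0,"dx":-82,"dy":-0.5,"dz":33,"fingers":36},{"ax":0,"ay":0,"az":0,"dx":-82,"dy":-0.5,"dz":33,"fingers":36}]'
python3 -m inch '[{"ax":0,"ay":0,"az":0,"dx":0,"dy":0,"dz":0,"fingers":36},{"ax":0,"ay":0,"az":0,"dx":0,"dy":0,"dz":0,"fingers":36}]'
python3 - <<'E'
from fk import *
p,r=cur(); print(r.inv().apply([0,0,-100])); q=get_obs()["joint_pos"]
for k in(.06,.12,.137): print(ik(p-[0,0,k],r,[q]))
E
```

```text
clock: 24.45
tool_pos: [0.5978, 0.0599, 0.28]
orientation: [180.0, 22.1, -180.0]
force: [0.5, -1.0, 0.0]
opening: 0.0529
clock: 24.7
tool_pos: [0.598, 0.0605, 0.2798]
orientation: [179.9, 22.1, 180.0]
force: [-2.4, 5.2, 2.1]
opening: 0.0438
[ 3.76207626e+01 -8.32910789e-02  9.26535012e+01]
[array([  30.40855297,    2.15310235,  -36.34193715,   19.93572441,
        -33.79792108, -135.30834913])]
[array([  29.09505568,    5.87889876,  -43.49389478,   27.26495263,
        -23.43192646, -142.58242548])]
[array([  28.25470913,    7.0774051 ,  -45.86935264,   31.13977893,
        -20.05363202, -146.04735996])]
```

```bash
python3 -m inch '[{"ax":0,"ay":0,"az":0,"dx":3.8,"dy":0,"dz":9.3,"fingers":36},{"ax":0,"ay":0,"az":0,"dx":9.4,"dy":0,"dz":23.2,"fingers":36},{"ax":0,"ay":0,"az":0,"dx":15.8,"dy":0,"dz":39,"fingers":36},{"ax":0,"ay":0,"az":0,"dx":22.6,"dy":0,"dz":55.6,"fingers":36},{"ax":0,"ay":0,"az":0,"dx":29.3,"dy":0,"dz":72.3,"fingers":36},{"ax":0,"ay":0,"az":0,"dx":36,"dy":0,"dz":89,"fingers":36},{"ax":0,"ay":0,"az":0,"dx":41.4,"dy":0,"dz":102,"fingers":36},{"ax":0,"ay":0,"az":0,"dx":44,"dy":0,"dz":108.4,"fingers":36}]'
python3 -m inch '[{"ax":0,"ay":0,"az":0,"dx":1.5,"dy":0,"dz":3.7,"fingers":36},{"ax":0,"ay":0,"az":0,"dx":3,"dy":0,"dz":7.4,"fingers":36},{"ax":0,"ay":0,"az":0,"dx":3,"dy":0,"dz":7.4,"fingers":36}]'
python3 - <<'E'
from fk import *
for n in("side","scene"):
    s=snapshot(n); cv2.imwrite(f"pics/{n}19.png",cv2.resize(s["image"][130:250,240:360,::-1] if n=="side" else s["image"][180:300,260:380,::-1],None,fx=5,fy=5))
w=snapshot("wrist"); cv2.imwrite("pics/w19.png",w["image"][:,:,::-1])
E
```

```text
clock: 25.7
tool_pos: [0.598, 0.0605, 0.1623]
orientation: [180.0, 22.1, -180.0]
force: [-5.8, 5.7, 3.4]
opening: 0.0442
clock: 26.08
tool_pos: [0.598, 0.0605, 0.1543]
orientation: [180.0, 22.1, -180.0]
force: [-0.8, 7.6, -2.9]
opening: 0.0439
```

View pics/side19.png

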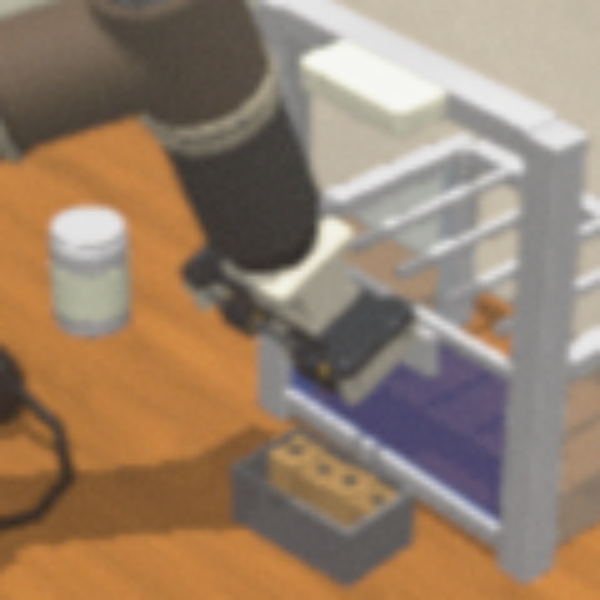

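View pics/w19.png

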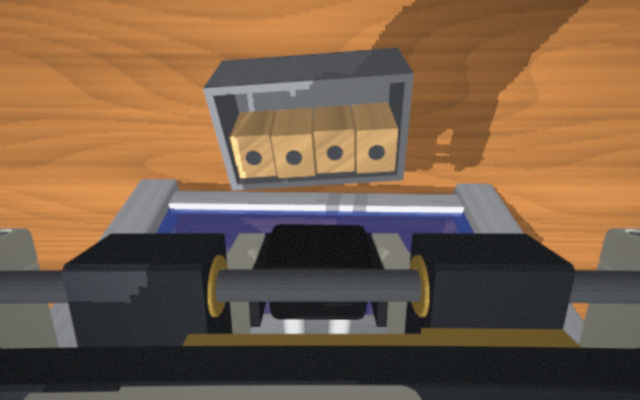

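```bash
python3 -m inch '[{"ax":0,"ay":0,"az":0,"dx":0.8,"dy":0,"dz":1.9,"fingers":36},{"ax":0,"ay":0,"az":0,"dx":1.5,"dy":0,"dz":3.7,"fingers":36},{"ax":0,"ay":0,"az":0,"dx":1.5,"dy":0,"dz":3.7,"fingers":36}]'
python3 -m inch '[{"ax":0,"ay":0,"az":0,"dx":0.8,"dy":0,"dz":1.9,"fingers":36},{"ax":0,"ay":0,"az":0,"dx":1.2,"dy":0,"dz":2.8,"fingers":36},{"ax":0,"ay":0,"az":0,"dx":1.2,"dy":0,"dz":2.8,"fingers":36}]'
python3 -m inch '[{"ax":0,"ay":0,"az":0,"dx":0.8,"dy":0,"dz":1.9,"fingers":36},{"ax":0,"ay":0,"az":0,"dx":1.2,"dy":0,"dz":2.8,"fingers":36},{"ax":0,"ay":0,"az":0,"dx":1.2,"dy":0,"dz":2.8,"fingers":36}]'
```

```text
clock: 26.6
tool_pos: [0.598, 0.0605, 0.1507]
orientation: [180.0, 22.1, -180.0]
force: [-3.7, 6.1, -0.3]
opening: 0.0441
clock: 26.98
tool_pos: [0.598, 0.0605, 0.1478]
orientation: [180.0, 22.1, -180.0]
force: [-4.1, 5.1, 1.0]
opening: 0.0441
clock: 27.35
tool_pos: [0.598, 0.0605, 0.1448]
orientation: [180.0, 22.1, -180.0]
force: [-3.5, 6.1, 0.7]
opening: 0.0441
```

```bash
python3 -m inch '[{"ax":0,"ay":0,"az":0,"dx":0.8,"dy":0,"dz":1.9,"fingers":36},{"ax":0,"ay":0,"az":0,"dx":1.2,"dy":0,"dz":2.8,"fingers":36},{"ax":0,"ay":0,"az":0,"dx":1.2,"dy":0,"dz":2.8,"fingers":36}]'
python3 -m inch '[{"ax":0,"ay":0,"az":0,"dx":0.8,"dy":0,"dz":1.9,"fingers":36},{"ax":0,"ay":0,"az":0,"dx":0.8,"dy":0,"dz":1.9,"fingers":36}]'
python3 - <<'E'
from fk import *
for n in("side","scene"):
    s=snapshot(n); cv2.imwrite(f"pics/{n}20.png",cv2.resize(s["image"][130:250,240:360,::-1] if n=="side" else s["image"][180:300,260:380,::-1],None,fx=5,fy=5))
E
```

```text
clock: 27.72
tool_pos: [0.598, 0.0605, 0.142]
orientation: [180.0, 22.1, -180.0]
force: [-5.2, 6.0, 2.4]
opening: 0.0441
clock: 27.98
tool_pos: [0.5982, 0.0605, 0.1418]
orientation: [179.9, 22.3, -180.0]
force: [-19.4, 5.1, 20.7]
opening: 0.044
```

View pics/side20.png

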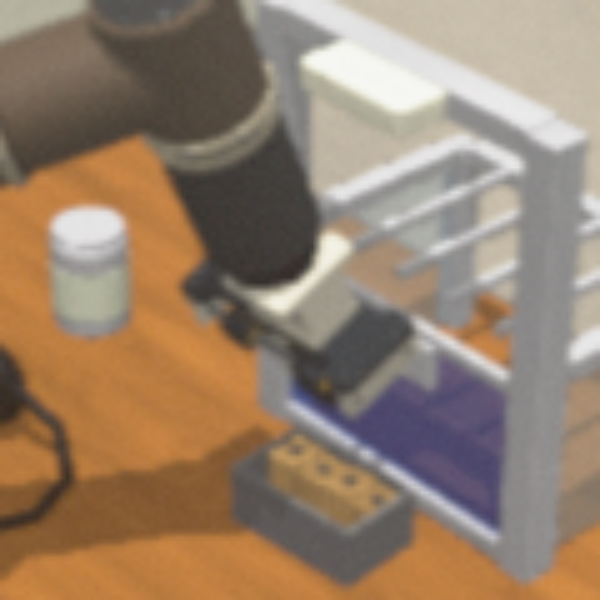

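View pics/scene20.png

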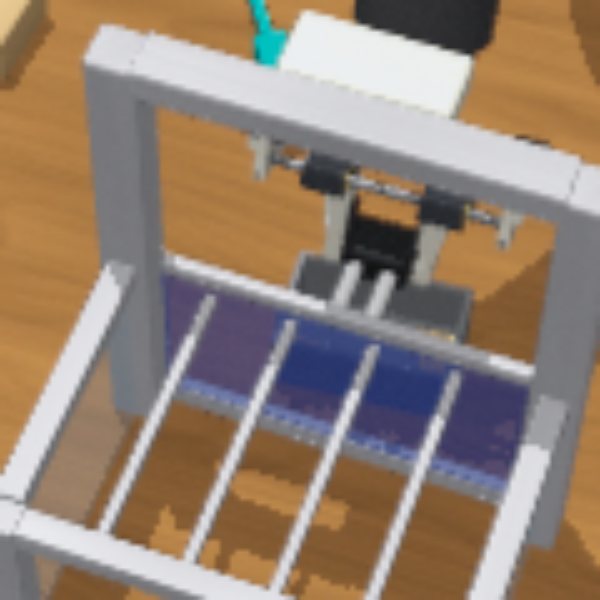

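```bash
python3 -m inch '[{"ax":0,"ay":0,"az":0,"dx":-0.4,"dy":0,"dz":-1,"fingers":36},{"ax":0,"ay":0,"az":0,"dx":-0.4,"dy":0,"dz":-1,"fingers":87},{"ax":0,"ay":0,"az":0,"dx":-0.4,"dy":0,"dz":-1,"fingers":87},{"ax":0,"ay":0,"az":0,"dx":-0.4,"dy":0,"dz":-1,"fingers":87},{"ax":0,"ay":0,"az":0,"dx":0,"dy":0,"dz":-40,"fingers":87},{"ax":0,"ay":0,"az":0,"dx":0,"dy":0,"dz":-90,"fingers":87},{"ax":0,"ay":0,"az":0,"dx":30,"dy":0,"dz":-130,"fingers":87},{"ax":0,"ay":0,"az":0,"dx":60,"dy":0,"dz":-150,"fingers":87}]'
python3 -m inch '[{"ax":0,"ay":0,"az":0,"dx":40,"dy":-60,"dz":-40,"fingers":87},{"ax":0,"ay":0,"az":0,"dx":80,"dy":-110,"dz":-70,"fingers":87},{"ax":0,"ay":0,"az":0,"dx":80,"dy":-110,"dz":-70,"fingers":87}]'
python3 - <<'E'
from fk import *
import pickle
S={}
for n in("side","scene","wrist"):
    s=S[n]=snapshot(n); cv2.imwrite(f"pics/{n}21.png",s["image"][:,:,::-1])
    for m in("sash_pull","tote_center","hook_grip","hook_blade","ear_center","wax_can","panel"): print(n,m,[(x["position"],round(x["score"],2)) for x in landmark_of(m,n)][:4])
pickle.dump(S,open("s21.pkl","wb"))
a,b=S["scene"],S["side"]
cv2.imwrite("pics/fin.png",np.hstack([cv2.resize(b["image"][130:270,240:380,::-1],None,fx=2.8,fy=2.8),cv2.resize(a["image"][160:300,250:390,::-1],None,fx=2.8,fy=2.8)]))
E
```

```text
clock: 29.08
tool_pos: [0.4854, 0.0599, 0.2578]
orientation: [179.9, 22.2, 179.9]
force: [-0.1, 0.8, 0.2]
opening: 0.0869
clock: 29.45
tool_pos: [0.3835, -0.0517, 0.2913]
orientation: [179.9, 22.2, 179.9]
force: [0.3, -0.6, 0.3]
opening: 0.0868
side sash_pull [([306.4, 204.7], 0.97)]
side tote_center [([302.4, 232.6], 0.66)]
side hook_grip [([336.9, 302.2], 0.91), ([286.7, 267.6], 0.82), ([393.4, 329.4], 0.73), ([397.9, 293.5], 0.46)]
side hook_blade [([274.4, 313.5], 0.77), ([375.2, 281.6], 0.7), ([344.5, 364.8], 0.58)]
side ear_center [([226.5, 210.5], 0.78)]
side wax_can [([314.1, 151.6], 0.45)]
side panel [([400.0, 293.9], 0.75)]
scene sash_pull [([337.1, 231.9], 0.88)]
scene tote_center [([335.9, 249.7], 0.55)]
scene hook_grip [([209.4, 178.2], 0.93), ([316.5, 194.6], 0.73), ([262.6, 182.9], 0.67)]
scene hook_blade [([304.7, 166.1], 0.73), ([237.7, 225.5], 0.72), ([237.1, 147.8], 0.72)]
scene ear_center [([427.3, 229.5], 0.8)]
scene wax_can [([430.9, 295.9], 0.93)]
scene panel [([216.4, 223.9], 0.8)]
wrist sash_pull [([411.9, 286.9], 0.86)]
wrist tote_center [([391.0, 214.1], 0.84)]
wrist hook_grip [([290.6, 76.0], 0.91), ([81.0, 88.5], 0.73)]
wrist hook_blade [([137.6, 207.7], 0.6)]
wrist ear_center []
wrist wax_can [([409.8, 289.4], 0.22)]
wrist panel [([83.1, 212.7], 0.84)]
```

View pics/side21.png

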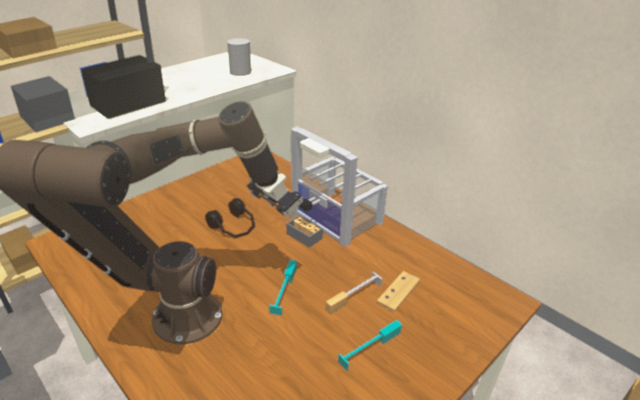

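View pics/scene21.png

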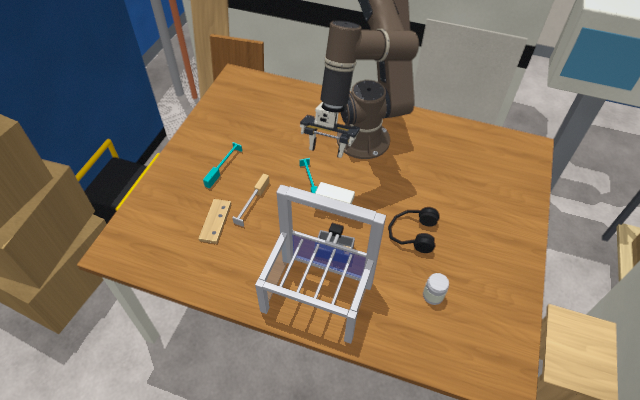

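View pics/wrist21.png

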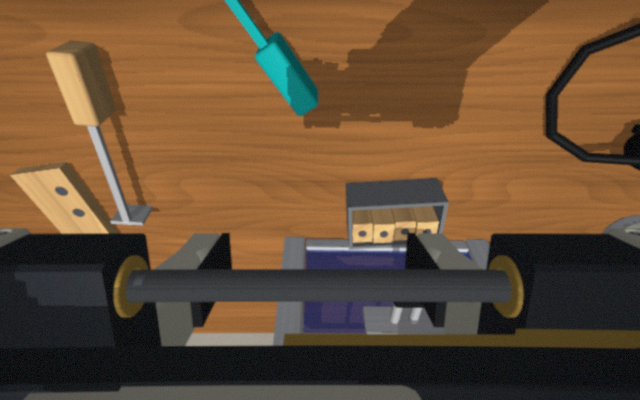

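View pics/fin.png

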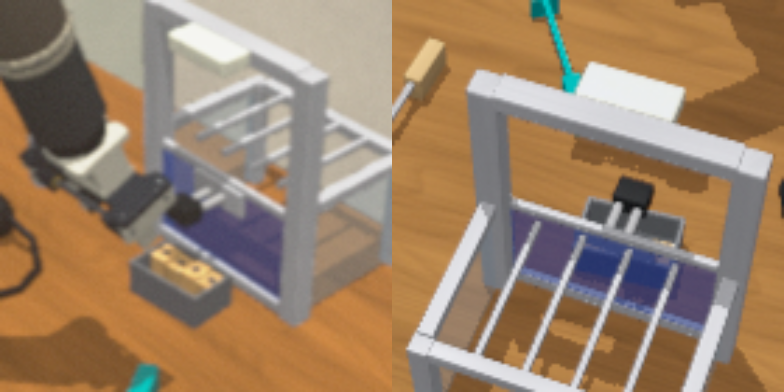

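Run:
```python
from h import *
import pickle
S=pickle.load(open("s21.pkl","rb")); a,b,w=S["scene"],S["side"],S["wrist"]
uv=[]
for s,(x0,y0,x1,y1) in((a,(322,215,350,243)),(b,(298,192,314,216))):
    sub=s["image"][y0:y1,x0:x1].astype(int).max(2); m=(sub<60)
    n,l,st,ce=cv2.connectedComponentsWithStats(m.astype(np.uint8)); i=1+np.argmax(st[1:,4]); print(st[i]+[x0,y0,0,0,0]); x,y,ww,h=st[i,:4]; uv.append((x+x0+(ww-1)/2,y+y0+(h-1)/2))
print("pull",uv,tri([a,b],uv))
for s,n,off,sz in((w,"wt",(330,165),(130,90)),):
    cv2.imwrite("pics/wt.png",cv2.resize(s["image"][165:255,330:460,::-1],None,fx=6,fy=6,interpolation=cv2.INTER_CUBIC))
cv2.imwrite("pics/pl.png",np.hstack([cv2.resize(a["image"][210:260,315:365,::-1],None,fx=8,fy=8,interpolation=0),cv2.resize(b["image"][185:235,290:340,::-1],None,fx=8,fy=8,interpolation=0)]))
```

```text
[329 224  14  14 124]
[300 201  12  10  54]
pull [(np.float64(335.5), np.float64(230.5)), (np.float64(305.5), np.float64(205.5))] (array([0.5967061 , 0.05931386, 0.14468074]), [np.float64(0.0019054589710179484), np.float64(0.001905458971018142)])
```

View pics/wt.png

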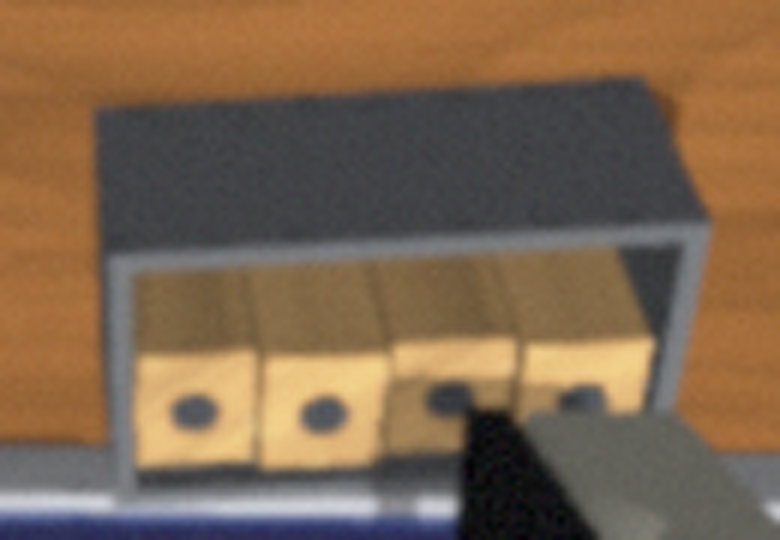

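View pics/pl.png

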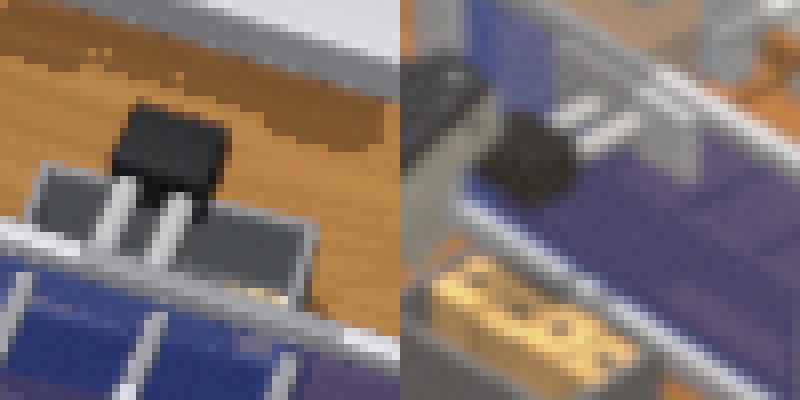

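Run:
```python
from h import *
import pickle
S=pickle.load(open("s21.pkl","rb")); a,b,w=S["scene"],S["side"],S["wrist"]
W=lambda p:(p[0]/6+330-.4,p[1]/6+165-.4)
for z,p,q in((0,(95,110),(642,80)),(.055,(108,258),(710,222))):
    l,r=onz(w,W(p),z),onz(w,W(q),z); d=r-l; yaw=np.arctan2(-d[0],d[1]); c=(l+r)[:2]/2+.04*np.array([np.cos(yaw),np.sin(yaw)])
    print("width",np.linalg.norm(d),"yaw",np.degrees(yaw),"tote in guard",c-[.665,.058])
print("hook grip",tri([a,b],[(262.6,182.9),(336.9,302.2)])[0],"blade",onz(a,(237.7,225.5),.003),onz(b,(375.2,281.6),.003))
print("ear shift",onz(a,(427.3,229.5),.042)-onz(a,(426.6,229.9),.042),"can",onz(a,(430.9,295.9),0)-onz(a,(431.5,297.2),0),"panel",onz(a,(216.4,223.9),0)-onz(a,(213.3,222.4),0))
s=pickle.load(open("s0.pkl","rb"))["scene"]["image"]
d=np.abs(s.astype(int)-a["image"]).max(2)
for n,(x0,y0,x1,y1) in dict(ear=(385,195,445,258),can=(418,268,455,310),panel=(195,192,233,248)).items(): print(n,(d[y0:y1,x0:x1]>50).sum())
```

```text
width 0.129825042916526 yaw 3.8783628708954483 tote in guard [-7.46425177e-02  1.18278054e-06]
width 0.13002002150369937 yaw 4.538282164013924 tote in guard [-7.53505572e-02 -7.28891384e-05]
hook grip [ 0.39783085 -0.30898016  0.02662768] blade [ 0.60303933 -0.32099815  0.003     ] [ 0.59435181 -0.32208993  0.003     ]
ear shift [-2.63717313e-03  2.09824539e-03  4.44089210e-16] can [-0.00420956 -0.00291309  0.        ] panel [ 2.36349880e-03  1.42967170e-02 -2.22044605e-16]
ear 88
can 0
panel 110
```

Run:
```python
from plant import *
print(get_obs()["clock"]); print(close_job())
```

```text
30.65
the job is handed in; nothing more can be done
None
```

I handed the job in at 30.65 s of the 67 s allowed; `close_job()` reports no verdict, so the results below are my own checks.

**What I did:**
- **Sash up:** I gripped the pull at 22° of tilt and raised the sash about 125 mm, to roughly 138 mm. It had started about 13 mm open.
- **Tote out:** I took the wooden hook, not a turquoise look-alike. I lowered its blade behind the tote's front wall, about 19 mm below the rim, and dragged the tote out level.
- **Finish:** I set the hook back where it had stood and lowered the sash until the force jumped to about 20 N at the stop.

**Last checks:**

| Item | Measured |
|---|---|
| Tote | 75 mm in front of the sash, centred to within a few mm, turned about 4°, standing level |
| Hook | On the bench at about (0.398, -0.309), its blade at least 60 mm in front of the sash plane and well to the right of the opening |
| Sash | Pull seen 145–150 mm above the bench, which means shut |
| Ear defenders and can | Within 5 mm of the start positions |
| Panel | One estimate was 14 mm off, but the panel sits in the same place in the side pictures and I never went near it |

**Problems on the way:**
- My first approach at 30° of tilt ran into a wrist singularity and the joint 3 and joint 6 limits. I backed off and used 22°.
- One move command was refused because a row lacked some keys, so nothing moved.

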